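# Pin the elbow of a monitor arm

## Task

Join the two halves of the monitor arm at the elbow: slide the loose forearm along the desk, upright as it stands on its plate, until its eye sits fully home in the fork of the mounted arm and the holes line up. Then take the pivot pin out of the wooden pen block, thread it down through fork and eye until its collar sits flush on the fork, and let go. Work gently by feel, never forcing the eye or the pin, and leave the other things on the desk where they are.

Things in the scene. Friction and masses are not known exactly. Their poses are not given: they have to be found in the camera images.
- lower_arm: Mounted half of the monitor arm, fixed. Origin at desk height under its post. A 44 mm wide link, up to 64 mm high, runs towards -y to the elbow fork, which opens to -y: two round level ears, 50 mm in diameter, 21-30 and 55-64 mm above the desk, with vertical through holes of 11.4 mm. The slot ends in a V-shaped pocket (80 degrees) that stops and centres the eye with the holes in line to 1 mm.
- post_top (a point): Top of the mounted half's steel post, 228 mm above the desk, straight over lower_arm's origin. Post 35 mm in diameter, collar 62 mm in diameter up to 85 mm, base plate 106 mm square.
- elbow_about (a point): Where the elbow axis is on the drawing: y = -240 mm from the post's middle, 64 mm above the desk. The link's swing and its extension bar were clamped by hand, so the real elbow axis is off this point by up to 5 mm sideways (x of lower_arm) and 12 mm lengthwise (y), and the fork is turned by up to 1 degree. It is firmly clamped; find it by feel (or see it).
- forearm: Loose half of the monitor arm, 0.5 to 0.9 kg, standing on its charcoal plate (120 mm square, 4 mm thick), beam level. Origin under the plate's middle, at desk height; +y points along the beam to the eye. A round barrel (46 mm) rises over the plate to 59 mm. Aluminium beam 34 mm wide, y = 23 to 162 mm, 33 to 52 mm above the desk (53.5 at a black strip on top), then a 26 mm wide neck to the eye.
- eye_hole (a point): Centre of the hole's mouth on top of the forearm's eye, y = 200 mm in the forearm's frame. The eye is a round aluminium knuckle, 40 mm in diameter, 33 to 52 mm above the desk while the plate stands flat, with a vertical through hole of 11.4 mm; so it passes between the fork's ears with 3 mm free above and below.
- pin: Steel pivot pin, 0.05 to 0.1 kg, upright in the pen block, head up. Origin at the centre of its lower end, z towards the head. Shank 10 mm in diameter, 52 mm long, 1 mm chamfer at the end; then a collar 24 mm in diameter, 4 mm thick; then a round knob 18 mm in diameter, 56 to 78 mm from the lower end, to hold it by. It fits loosely in the block and can lean a little.
- pin_tip (a point): Centre of the pin's lower end (the pin's origin).
- pin_shoulder (a point): Centre of the underside of the pin's collar, 52 mm from its lower end: this face lands on the fork's top face.
- block: Wooden pen block fixed to the desk, 52 x 112 x 56 mm high, origin under its middle, long along its y. Three holes of 14 mm at y = -32, 6 and 38 mm; the pin stands in the one at y = -32, its collar resting on the block's top. A thin L-shaped hex key stands in the hole at y = 38, up to 85 mm above the desk.
- stapler: Bystander: black stapler, 150 x 36 x 50 mm, origin under its middle.
- mug: Bystander: white mug, 82 mm in diameter, 95 mm tall, origin under its middle.
- mouse: Bystander: black computer mouse, 105 x 60 x 35 mm, origin under its middle.
- tape: Bystander: black tape dispenser, 130 x 52 x 66 mm, origin under its middle.
- hexkey: Bystander: dark L-shaped hex key lying on the desk, 90 x 26 mm, 6 mm thick, origin under the middle of its long leg.
- screw_tray: Bystander: small open black tray with spare screws, 85 mm square, 22 mm high, origin under its middle.

How it is judged:
On the way, in this order (a step that is already met when the one before it is completed fails the run):
1. the forearm's eye is in the fork while the pin is still away (x of eye_hole in the frame of elbow_about between -0.008 and 0.008 m and y of eye_hole in the frame of elbow_about between -0.015 and 0.015 m and horizontal distance between pin_tip and eye_hole above 0.03 m), for 0.2 s.
2. the pin's end has passed the upper ear and the eye and is in the lower ear (horizontal distance between pin_tip and eye_hole below 0.003 m and height (world z) of pin_tip below 0.029 m), for 0.1 s.
At the end, for the whole second after the job is handed in: The eye is in the fork (hole within 8 mm sideways, 15 mm lengthwise of elbow_about); the pin stands through ears and eye, both its ends within 2.5 mm of the eye's axis, collar flush on the fork (underside 62.5 to 65.5 mm above the desk); forearm level on its plate; both let go and at rest (x of eye_hole in the frame of elbow_about between -0.008 and 0.008 m and y of eye_hole in the frame of elbow_about between -0.015 and 0.015 m and horizontal distance between each of pin_tip, pin_shoulder and eye_hole below 0.0025 m and height (world z) of pin_shoulder between 0.0625 and 0.0655 m and angle between pin's own z axis and vertical below 0.06 rad and angle between forearm's own z axis and vertical below 0.03 rad and linear speed of each of pin, forearm below 0.02 m/s and contact force between each of pin, forearm and the fingers below 0.05 N); the robot touches nothing.
It fails at once if the forearm's eye is forced against the fork (over 15 N) (contact force between forearm and lower_arm above 15 N).
It fails at once if the pin is forced against the fork (over 20 N) (contact force between pin and lower_arm above 20 N).
It fails at once if the pin is forced against the eye (over 20 N) (contact force between pin and forearm above 20 N).
It fails at once if the forearm is tipped off its plate or lifted more than 20 mm off the desk (angle between forearm's own z axis and vertical above 0.1 rad or height (world z) of forearm above 0.02 m).
It fails at once if a bystander is moved by more than 15 mm (distance of any of stapler, mug, mouse, tape, hexkey, screw_tray from where it was at the start of the episode above 0.015 m).
It also fails if it takes over 72 s, if anything falls off the work surface, if the arm or the gripper's body presses on something with over 40 N, if the wrist force passes 120 N, or if a joint passes its speed limit or range.

## Robot

A 6-joint arm with a two-finger parallel gripper is mounted at the origin on the work surface. World frame = base frame: x ahead of the robot, y to its left, z up, the work surface at z = 0. Lengths are in m, angles in rad, forces in N, time in s.
With the tool pointing down it reaches from about 0.375 to 0.9 m from the base axis. Payload 3.1 kg.
Tool frame: the origin (TCP) lies on the centre line of the jaws, within the pads' length; the fingertips stand robot.tip_reach ahead of it and the grasp point (between the pads) is the TCP (robot.tip_reach is the distance from the TCP to the fingertips, in m); z points along the fingers, y is the direction in which the jaws open and shut (so a half turn about z gives the same grasp; the last joint's range is limited). The gripper opens to 87 mm and grips with 3 to 60 N. Pads are 19 mm wide; open, the fingers measure 117 mm over their backs; the gripper's body (75 mm by 190 mm) begins 51 mm behind the grasp point.
Start: joints at [-1.454, 0.527, 1.433, -0, 1.181, -0.178], TCP at [0.182, -0.598, 0.242] pointing down, gripper open.
Joint ranges: [-3.08, 3.08], [-0.75, 2.2], [0.22, 2.44], [-1.43, 4.57], [0, 2.65], [-2.85, 2.85]. Speed limits (rad/s): [2.79, 2.79, 3.14, 3.14, 3.14, 3.14].

## Interface

Orientations are given as a unit quaternion [x, y, z, w].
In Python, from rig import telemetry, viewer, robot gives the robot as it stands. The module is installed in compiled form; this text tells all that it offers.
- The arm moves only by the tool step_arm, never from a script. Its argument "targets" is a list of rows, each an object of numbers: "dx", "dy", "dz": the shift along the tool's x, y, z in m; "rx", "ry", "rz": the turn, a rotation vector about the tool's x, y, z in degrees. In form: [{"dx": .., "dy": .., "dz": .., "rx": .., "ry": .., "rz": ..}, ...]. A call has exactly 5 rows; each row is the pose to reach, as a shift and turn from the pose measured when the call began, along the tool's axes at that moment; what a row does not reach only later rows make up. A row lasts 1/8 s, in which the tool goes at most 62.5 mm and 10.7 degrees, less where a joint would pass 70% of its speed; a pose out of reach is approached as far as the arm can. A call with a gripper value outside its range is refused whole. "gripper" is the opening, from 0 (shut) to 1 (fully open), set as the call begins (left out, the last holds). The fingers move at their own pace and stop on an object; "force" is the grip in N (left out, the last holds). Time passes only in rows, so rows that repeat a pose let the fingers close, or fill a call up. It gives the time, the measured TCP pose, the force and the opening at its end, in the units of the state.
- telemetry.get_obs(): the state, without advancing time (a new reading comes with each control period).
- viewer.camera(name): name is "scene" or "top" or "wrist"; returns a dict with "img" (400x640x3 uint8, blue, green, red), "depth" (400x640 float32, m along the optical axis (not along the pixel's ray), 0 where there is no reading), "K" (3x3 intrinsics, pixels), "k1" (the pictures are not rectified: a ray, as slopes to the right and down, at radius r is drawn at 1 + k1 r^2 times it, then the intrinsics apply), "R" (3x3) and "t" (3): a world point X has camera coordinates R X + t. Camera axes: x right, y down, z forward; pixel columns grow to the right and rows downward; lengths in m; the calibration is good to about 2 mm. A picture is of the moment at which its call begins.
- robot.hand_in(): hands the job in, once; it reports no verdict.
The state is a dict: "time": time; "q": joint angles; "joint_velocities": joint speeds; "joint_torque": joint torques, N m; "position": TCP position; "tool_rot": TCP orientation; "ft_force": force on the tool from outside, world axes, zero at the start; "moment": the same for the moment, N m; "grip_width": finger opening in m.
Only numpy, scipy, OpenCV 4.12 (cv2) and the standard library are available. Lean on these libraries where they do the work, as an engineer would, in place of code of your own. Each camera call takes 0.05 s, during which the arm holds its last target.

## Working session

There is one attempt and no reset: what is moved stays moved. The work goes in short steps, Python scripts to look and compute and a tool call to move; the robot and the scene stay as the last step left them, time stands still between calls to the robot, and variables do not carry over. Pictures are saved under pics/ and viewed, and the job is handed in when it is done.

Besides the shell and the picture viewer there is one more tool, called after "Emit:" as name([rows], argument=value, ...), one row to a line, values as JSON. step_arm: Moves the arm, as the interface text tells. Its arguments: {"type":"object","properties":{"targets":{"type":"array"},"gripper":{"type":"number"},"force":{"type":"number"}},"required":["targets"]}

```bash
mkdir -p pics
python3 - <<'E'
from rig import telemetry, viewer, robot
import cv2,numpy as np
o=telemetry.get_obs()
for k,v in o.items(): print(k,np.round(v,4))
print(robot.tip_reach)
for n in ["scene","top","wrist"]:
    c=viewer.camera(n); cv2.imwrite(f"pics/{n}0.png",c["img"]); np.savez(f"{n}0.npz",**c)
    print(n,np.round(c["K"],2).tolist(),c["k1"],np.round(c["R"],4).tolist(),np.round(c["t"],4).tolist())
E
```

```text
time 0.0
q [-1.4535  0.5285  1.4339 -0.      1.1814 -0.1785]
joint_velocities [ 0.0008  0.0009 -0.0003 -0.0001  0.0023 -0.0001]
joint_torque [-5.00000e-04 -4.40038e+01 -1.76592e+01  6.34000e-02  5.82000e-02
 -1.00000e-04]
position [ 0.1821 -0.5971  0.2406]
tool_rot [ 0.9891  0.1474  0.     -0.0011]
ft_force [-1.1636  1.4155  0.6618]
moment [ 0.0587  0.0012 -0.0081]
grip_width 0.0873
0.019
scene [[391.04, 0.0, 317.07], [0.0, 391.04, 205.5], [0.0, 0.0, 1.0]] 0.004768102314645811 [[0.3409, 0.94, -0.0122], [0.6075, -0.2301, -0.7603], [-0.7175, 0.2518, -0.6495]] [-0.1659, -0.2329, 1.5013]
top [[455.11, 0.0, 313.49], [0.0, 455.11, 200.92], [0.0, 0.0, 1.0]] -0.0924591772617296 [[0.0133, -0.9998, 0.0132], [-0.992, -0.0148, -0.1257], [0.1259, -0.0114, -0.992]] [-0.0554, 0.5644, 1.33]
wrist [[340.26, 0.0, 317.02], [0.0, 340.26, 196.34], [0.0, 0.0, 1.0]] -0.03001324822044743 [[0.2904, -0.9569, -0.0018], [-0.9265, -0.2817, 0.2496], [-0.2394, -0.0708, -0.9683]] [-0.6239, -0.03, 0.3887]
```

View pics/scene0.png

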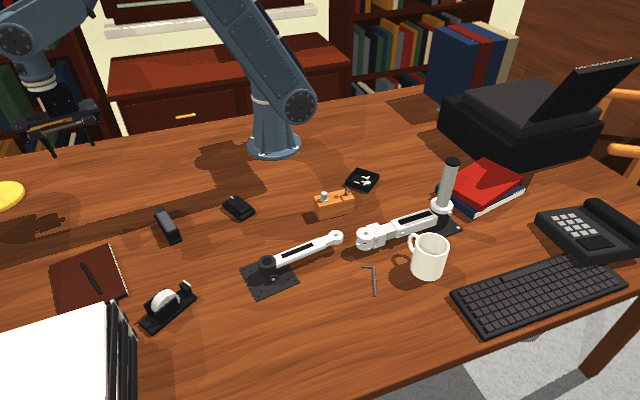

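View pics/top0.png

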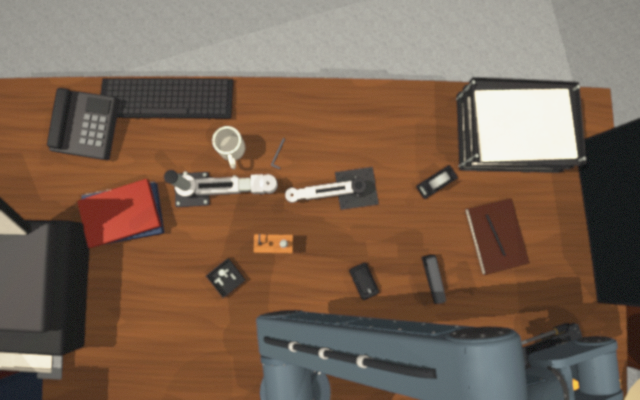

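View pics/wrist0.png

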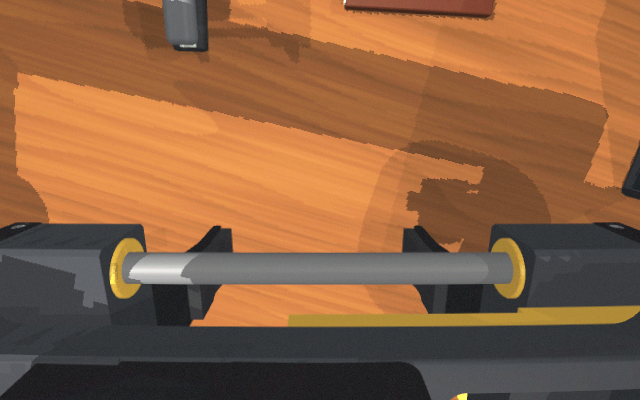

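The scene and top views show the mounted arm (post near top px (185,183), fork near (265,184)), the loose forearm (eye near (292,195), plate near (357,188)), and the block with the pin at about (285,244). Next I'll enlarge the area for pixel measurements.

```bash
cat > h.py <<'E'
import numpy as np,cv2
def ray(c,u,v):
    K=c["K"];k=float(c["k1"])
    p=np.array([(u-K[0,2])/K[0,0],(v-K[1,2])/K[1,1]])
    s=p.copy()
    for _ in range(20): s=p/(1+k*(s@s))
    d=c["R"].T@np.array([s[0],s[1],1.]); o=-c["R"].T@c["t"]
    return o,d
def onz(c,u,v,z):
    o,d=ray(c,u,v); return o+d*(z-o[2])/d[2]
def proj(c,X):
    p=c["R"]@np.asarray(X)+c["t"]; s=p[:2]/p[2]; s=s*(1+float(c["k1"])*(s@s))
    return s*np.diag(c["K"])[:2]+c["K"][:2,2]
E
python3 - <<'E'
import numpy as np,cv2
im=cv2.imread("pics/top0.png")
cr=im[130:290,155:395]; cv2.imwrite("pics/topz.png",cv2.resize(cr,None,fx=3.3,fy=3.3,interpolation=cv2.INTER_CUBIC))
im=cv2.imread("pics/scene0.png")
cr=im[150:300,235:475]; cv2.imwrite("pics/scz.png",cv2.resize(cr,None,fx=3.3,fy=3.3,interpolation=cv2.INTER_CUBIC))
E
```

```text
(no output)
```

View pics/topz.png

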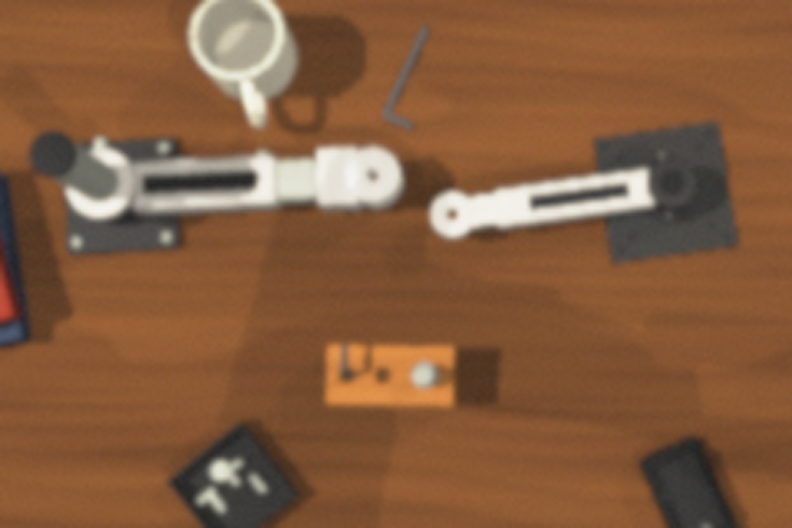

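View pics/scz.png

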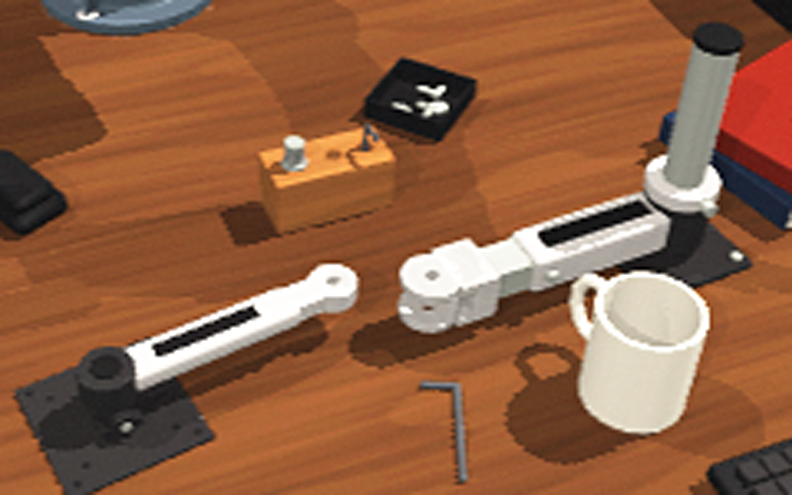

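Run:
```python
import numpy as np
from h import *
c=np.load("top0.npz"); s=np.load("scene0.npz")
tz=lambda x,y:((x+.5)/3.3-.5+155,(y+.5)/3.3-.5+130)
sz=lambda x,y:((x+.5)/3.3-.5+235,(y+.5)/3.3-.5+150)
for n,a,b,z in [("forkhole",(373,175),(432,274),.064),("eye",(452,214),(335,283),.052),("barreltop",(674,182),(105,362),.059),("knobtop",(426,373),(294,140),.082),("posttop",(53,154),(718,39),.228),
  ("block c1",(326,344),(262,157),.056),("block c2",(454,344),(272,183),.056),("bc3",(454,404),(396,156),.056),("pl1",(595,138),(17,393),.004),("pl2",(717,123),(75,493),.004),("pl3",(738,244),(214,436),.004),("pl4",(614,263),(150,345),.004),("key",(425,30),(460,480),.003),("key2",(388,115),(457,385),.003)]:
    print(n,np.round(onz(c,*tz(*a),z),4),np.round(onz(s,*sz(*b),z),4))
# brute depth
D=c["depth"]
for u,v in [(268,183),(268,188),(292,197),(284,243),(357,186)]:
    o,d=ray(c,u,v); dz=D[v,u]; print(u,v,o+d*dz)
```

```text
forkhole [0.6138 0.0889 0.064 ] [0.6169 0.0908 0.064 ]
eye [0.5813 0.018  0.052 ] [0.5878 0.0185 0.052 ]
barreltop [ 0.6124 -0.1814  0.059 ] [ 0.6113 -0.1792  0.059 ]
knobtop [0.4373 0.0368 0.082 ] [0.4365 0.04   0.082 ]
posttop [0.5998 0.328  0.228 ] [0.6073 0.3265 0.228 ]
block c1 [0.4625 0.1275 0.056 ] [0.4188 0.0157 0.056 ]
block c2 [0.4642 0.0138 0.056 ] [0.4561 0.0118 0.056 ]
bc3 [0.4112 0.0129 0.056 ] [0.4605 0.1295 0.056 ]
pl1 [ 0.6622 -0.1131  0.004 ] [ 0.569 -0.246  0.004]
pl2 [ 0.6785 -0.2283  0.004 ] [ 0.6792 -0.2248  0.004 ]
pl3 [ 0.5638 -0.2476  0.004 ] [ 0.6649 -0.1121  0.004 ]
pl4 [ 0.5443 -0.1317  0.004 ] [ 0.5567 -0.1326  0.004 ]
key [0.7642 0.0489 0.003 ] [0.7673 0.0471 0.003 ]
key2 [0.6814 0.0819 0.003 ] [0.6835 0.0858 0.003 ]
268 183 [ 0.62379888  0.09392148 -0.00205072]
268 188 [0.597855   0.0875248  0.06444357]
292 197 [0.57344853 0.01660254 0.05477542]
284 243 [0.43665187 0.03645474 0.07394652]
357 186 [ 0.60947283 -0.17623854  0.0545413 ]
```

Run:
```python
import numpy as np
from scipy.spatial.transform import Rotation as Ro
c=np.load("wrist0.npz"); p=-c["R"].T@c["t"]; print(p)
T=Ro.from_quat([0.9891,0.1474,0,-0.0011]).as_matrix()
print(T, T.T@(p-[.1821,-.5971,.2406]))
print(T.T@c["R"].T)  # cam axes in tool
```

```text
[ 0.24642683 -0.57787779  0.3827924 ]
[[ 9.56548513e-01  2.91573040e-01 -3.24264831e-04]
 [ 2.91573040e-01 -9.56546093e-01  2.17591821e-03]
 [ 3.24264831e-04 -2.17591821e-03 -9.99997580e-01]] [ 6.71825196e-02  5.96440089e-05 -1.42171094e-01]
[[-1.17939635e-03 -9.68265776e-01 -2.49919979e-01]
 [ 9.99999231e-01 -1.23789610e-03  7.68925731e-05]
 [-3.83827415e-04 -2.49919696e-01  9.68266491e-01]]
```

Emit:
step_arm([
  {"dx":0.05,"dy":-0.034,"rz":-8},
  {"dx":0.1,"dy":-0.068,"rz":-16},
  {"dx":0.15,"dy":-0.102,"rz":-24},
  {"dx":0.2,"dy":-0.136,"rz":-32},
  {"dx":0.25,"dy":-0.17,"rz":-40},
], gripper=0.75, force=15)

```text
invalid input
```

```bash
cat > go.py <<'E'
# usage: go.py x y z yawdeg(of tool x): prints tool-frame shift
import sys,numpy as np
from scipy.spatial.transform import Rotation as Ro
from rig import telemetry
o=telemetry.get_obs(); T=Ro.from_quat(o["tool_rot"]).as_matrix()
x,y,z,w=map(float,sys.argv[1:5]); w=np.radians(w)
G=np.array([[np.cos(w),np.sin(w),0],[np.sin(w),-np.cos(w),0],[0,0,-1]])
print("t",round(o["time"],2),"pos",np.round(o["position"],4),"yaw",round(np.degrees(np.arctan2(T[1,0],T[0,0])),2),"F",np.round(o["ft_force"],2),"w",round(o["grip_width"],4))
print("shift",np.round(T.T@(np.array([x,y,z])-o["position"]),4),"rot",np.round(np.degrees(Ro.from_matrix(T.T@G).as_rotvec()),2))
E
python3 go.py .597 -.076 .2 98.2
```

```text
t 0.15 pos [ 0.1822 -0.5973  0.2408] yaw 16.95 F [-0.7   0.5  -0.52] w 0.0871
shift [ 0.5488 -0.3777  0.0416] rot [-7.000e-02 -8.000e-02 -8.125e+01]
```

Emit:
step_arm([
  {"dx":0.05,"dy":-0.034,"dz":0,"rx":0,"ry":0,"rz":-8},
  {"dx":0.1,"dy":-0.068,"dz":0,"rx":0,"ry":0,"rz":-16},
  {"dx":0.15,"dy":-0.102,"dz":0,"rx":0,"ry":0,"rz":-24},
  {"dx":0.2,"dy":-0.136,"dz":0,"rx":0,"ry":0,"rz":-32},
  {"dx":0.25,"dy":-0.17,"dz":0,"rx":0,"ry":0,"rz":-40},
], gripper=0.75, force=15)

```text
time: 0.78
position: [0.3727, -0.3602, 0.2411]
tool_rot: [0.878, 0.479, 0.0, -0.001]
ft_force: [0.6, -0.0, -0.1]
grip_width: 0.0649
```

```bash
python3 go.py .597 -.076 .2 98.2
```

```text
t 0.78 pos [ 0.3727 -0.3602  0.2411] yaw 57.18 F [ 0.61 -0.01 -0.12] w 0.0649
shift [0.3604 0.0345 0.0415] rot [-2.000e-02 -1.000e-01 -4.102e+01]
```

Emit:
step_arm([
  {"dx":0.06,"dy":0.006,"dz":0.008,"rx":0,"ry":0,"rz":-8.2},
  {"dx":0.12,"dy":0.012,"dz":0.016,"rx":0,"ry":0,"rz":-16.4},
  {"dx":0.18,"dy":0.018,"dz":0.024,"rx":0,"ry":0,"rz":-24.6},
  {"dx":0.24,"dy":0.024,"dz":0.03,"rx":0,"ry":0,"rz":-33},
  {"dx":0.29,"dy":0.028,"dz":0.035,"rx":0,"ry":0,"rz":-41},
])

```text
time: 1.4
position: [0.5544, -0.1295, 0.206]
tool_rot: [0.653, 0.758, 0.001, -0.001]
ft_force: [0.8, -0.3, 0.5]
grip_width: 0.0653
```

```bash
python3 go.py .597 -.076 .2 98.2
python3 - <<'E'
from rig import viewer
import cv2,numpy as np
c=viewer.camera("wrist"); cv2.imwrite("pics/w1.png",c["img"]); np.savez("w1.npz",**c)
E
```

```text
t 1.4 pos [ 0.5544 -0.1295  0.206 ] yaw 98.51 F [ 0.77 -0.29  0.52] w 0.0653
shift [0.0466 0.05   0.0061] rot [ 0.   -0.11  0.31]
```

View pics/w1.png

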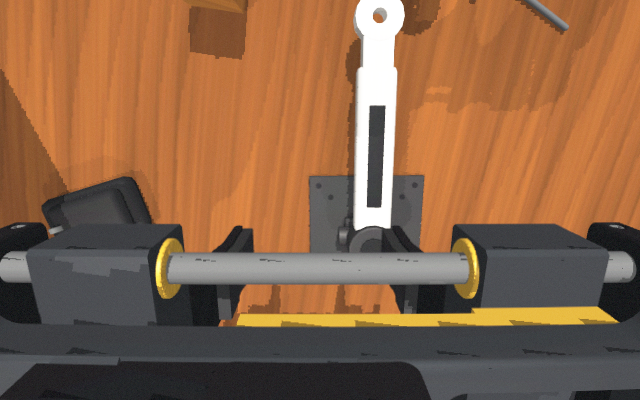

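The forearm's beam runs from its end at about (373,225) up to the eye, whose hole is at (379,15). The jaws still have to shift towards it.

Run:
```python
import numpy as np
from h import *
c=np.load("w1.npz")
for n,u,v,z in [("eye",379,15,.052),("beamL top",360,68,.052),("beamR top",396,68,.052),("beamL bot",355,226,.052),("beamR bot",391,226,.052),("p1",310,177,.004),("p2",423,177,.004)]:
    print(n,np.round(onz(c,u,v,z),4))
```

```text
eye [0.5817 0.0172 0.052 ]
beamL top [ 0.5737 -0.0247  0.052 ]
beamR top [ 0.6031 -0.0202  0.052 ]
beamL bot [ 0.5934 -0.1605  0.052 ]
beamR bot [ 0.6263 -0.1556  0.052 ]
p1 [ 0.5464 -0.1307  0.004 ]
p2 [ 0.6617 -0.1135  0.004 ]
```

Emit:
step_arm([
  {"dx":0.02,"dy":0.02,"dz":0.01,"rx":0,"ry":0,"rz":0},
  {"dx":0.04,"dy":0.04,"dz":0.03,"rx":0,"ry":0,"rz":0},
  {"dx":0.046,"dy":0.049,"dz":0.055,"rx":0,"ry":0,"rz":0},
  {"dx":0.046,"dy":0.049,"dz":0.08,"rx":0,"ry":0,"rz":0},
  {"dx":0.046,"dy":0.049,"dz":0.09,"rx":0,"ry":0,"rz":0},
])

```text
time: 2.08
position: [0.5977, -0.071, 0.1142]
tool_rot: [0.651, 0.759, 0.002, -0.002]
ft_force: [-0.8, -1.4, -1.0]
grip_width: 0.0651
```

```bash
python3 go.py .5961 -.0767 .043 98.7
python3 - <<'E'
from rig import viewer
import cv2,numpy as np
c=viewer.camera("wrist"); cv2.imwrite("pics/w2.png",c["img"]); np.savez("w2.npz",**c)
E
```

```text
t 2.08 pos [ 0.5977 -0.071   0.1142] yaw 98.84 F [-0.78 -1.41 -1.02] w 0.0651
shift [-0.0059 -0.0025  0.0712] rot [ 0.02 -0.38  0.14]
```

View pics/w2.png

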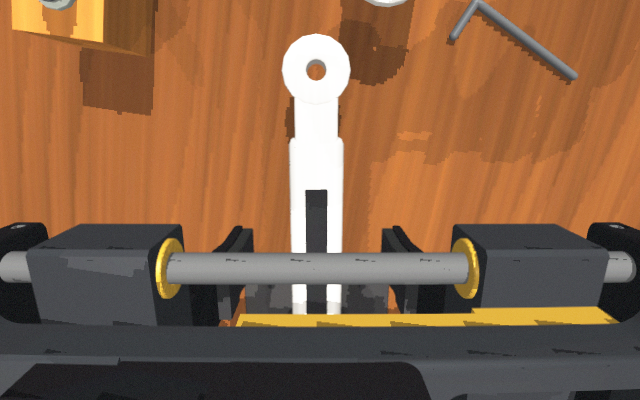

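The beam is centred between the fingers, with the eye's hole at (316,70). I'm going down.

Emit:
step_arm([
  {"dx":0,"dy":-0.001,"dz":0.018,"rx":0,"ry":-0.3,"rz":0},
  {"dx":0,"dy":-0.001,"dz":0.036,"rx":0,"ry":-0.3,"rz":0},
  {"dx":0,"dy":-0.002,"dz":0.054,"rx":0,"ry":-0.3,"rz":0},
  {"dx":0,"dy":-0.002,"dz":0.067,"rx":0,"ry":-0.3,"rz":0},
  {"dx":0,"dy":-0.002,"dz":0.071,"rx":0,"ry":-0.3,"rz":0},
])

```text
time: 2.75
position: [0.5949, -0.0709, 0.0417]
tool_rot: [0.651, 0.759, 0.0, -0.001]
ft_force: [0.4, -0.2, 0.6]
grip_width: 0.0658
```

Emit:
step_arm([
  {"dx":0,"dy":0,"dz":0,"rx":0,"ry":0,"rz":0},
  {"dx":0,"dy":0,"dz":0,"rx":0,"ry":0,"rz":0},
  {"dx":0,"dy":0,"dz":0,"rx":0,"ry":0,"rz":0},
  {"dx":0,"dy":0,"dz":0,"rx":0,"ry":0,"rz":0},
  {"dx":0,"dy":0,"dz":0,"rx":0,"ry":0,"rz":0},
], gripper=0.2, force=15)

```text
time: 3.38
position: [0.5955, -0.0709, 0.0421]
tool_rot: [0.651, 0.76, 0.001, -0.001]
ft_force: [0.7, 2.0, 1.5]
grip_width: 0.0339
```

```bash
python3 go.py .5961 -.0767 .043 98.7
python3 - <<'E'
from rig import viewer
import cv2,numpy as np
c=viewer.camera("wrist"); cv2.imwrite("pics/w3.png",c["img"]); np.savez("w3.npz",**c)
E
```

```text
t 3.38 pos [ 0.5955 -0.0709  0.0421] yaw 98.84 F [0.75 1.97 1.53] w 0.0339
shift [-0.0058 -0.0003 -0.0009] rot [-0.01 -0.1   0.14]
```

View pics/w3.png

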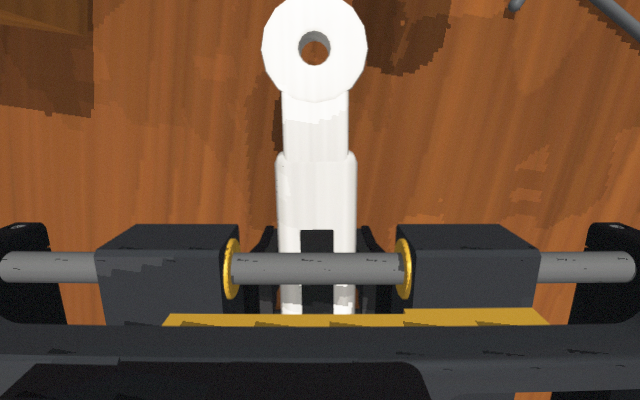

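```bash
python3 - <<'E'
import numpy as np
from h import *
c=np.load("w3.npz")
e=onz(c,314,47,.052); print(e, np.linalg.norm(e[:2]-[.5955,-.0709]))
E
python3 go.py .6213 -.0594 .0421 92.8
```

```text
[0.57998396 0.01739337 0.052     ] 0.08964634171308473
t 3.42 pos [ 0.5956 -0.0709  0.0421] yaw 98.84 F [ 1.83 -0.1   1.7 ] w 0.0337
shift [0.0074 0.0272 0.    ] rot [-0.01 -0.1   6.04]
```

Emit:
step_arm([
  {"dx":0.001,"dy":0.005,"dz":0,"rx":0,"ry":0,"rz":1.2},
  {"dx":0.003,"dy":0.011,"dz":0,"rx":0,"ry":0,"rz":2.4},
  {"dx":0.0045,"dy":0.017,"dz":0,"rx":0,"ry":0,"rz":3.6},
  {"dx":0.006,"dy":0.023,"dz":0,"rx":0,"ry":0,"rz":4.8},
  {"dx":0.0075,"dy":0.027,"dz":0,"rx":0,"ry":0,"rz":6},
])

```text
time: 4.05
position: [0.6209, -0.0593, 0.042]
tool_rot: [0.69, 0.724, -0.0, -0.001]
ft_force: [-4.0, -2.9, 3.6]
grip_width: 0.0337
```

```bash
python3 go.py .6213 -.0594 .042 92.8
python3 - <<'E'
from rig import viewer
import cv2,numpy as np
for n in ["wrist","top","scene"]:
    c=viewer.camera(n); cv2.imwrite(f"pics/{n}4.png",c["img"]); np.savez(f"{n}4.npz",**c)
im=cv2.imread("pics/top4.png")[150:230,165:325]
cv2.imwrite("pics/t4z.png",cv2.resize(im,None,fx=5,fy=5,interpolation=cv2.INTER_CUBIC))
E
```

```text
t 4.05 pos [ 0.6209 -0.0593  0.042 ] yaw 92.77 F [-4.02 -2.91  3.57] w 0.0337
shift [-0.0001  0.0004  0.    ] rot [-0.1  -0.09 -0.03]
```

View pics/wrist4.png

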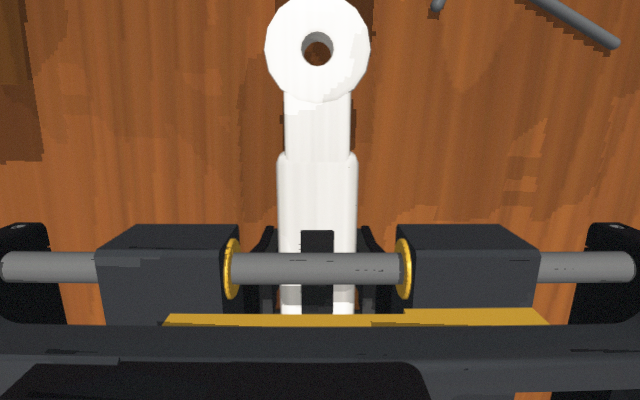

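View pics/t4z.png

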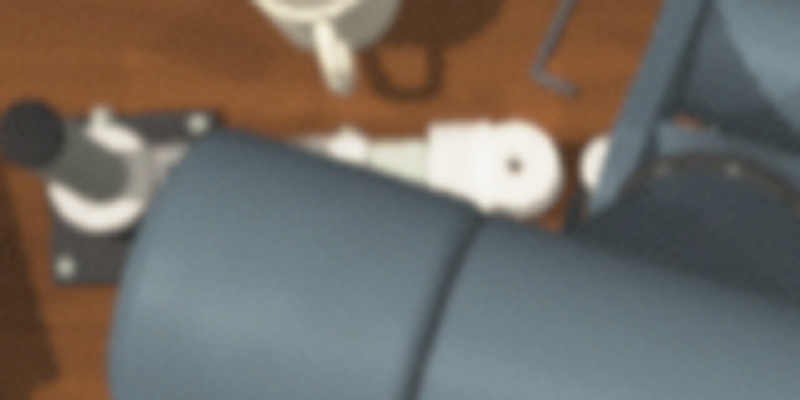

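```bash
python3 - <<'E'
import numpy as np,cv2
from h import *
c=np.load("top0.npz"); im=c["img"]
g=im.min(axis=2)
m=(g>110).astype(np.uint8)
for n,(x0,y0,x1,y1),z in [("fork",(245,165,285,202),.064),("eye",(280,180,310,210),.052)]:
    sub=cv2.resize(g[y0:y1,x0:x1],None,fx=8,fy=8,interpolation=cv2.INTER_CUBIC)
    b=(sub>105).astype(np.uint8)
    cs,_=cv2.findContours(b,cv2.RETR_EXTERNAL,cv2.CHAIN_APPROX_NONE); k=max(cs,key=cv2.contourArea)[:,0,:]
    P=np.array([onz(c,(x+.5)/8-.5+x0,(y+.5)/8-.5+y0,z)[:2] for x,y in k])
    # keep outer arc
    if n=="fork": Q=P[(P[:,1]<.092)]   # free side
    else: Q=P[P[:,1]>.016]
    A=np.c_[2*Q,np.ones(len(Q))]; s=np.linalg.lstsq(A,(Q**2).sum(1),rcond=None)[0]
    r=np.sqrt(s[2]+s[0]**2+s[1]**2); print(n,len(Q),np.round(s[:2],4),"r",r)
    res=np.abs(np.hypot(*(Q-s[:2]).T)-r); Q=Q[res<.0015]
    A=np.c_[2*Q,np.ones(len(Q))]; s=np.linalg.lstsq(A,(Q**2).sum(1),rcond=None)[0]
    print(n,len(Q),np.round(s[:2],4),"r",np.sqrt(s[2]+s[0]**2+s[1]**2))
    print(P[:,0].min(),P[:,0].max())
E
python3 - <<'E'
import cv2
im=cv2.imread("pics/top0.png")[160:215,165:325]
cv2.imwrite("pics/t0z.png",cv2.resize(im,None,fx=5,fy=5,interpolation=cv2.INTER_CUBIC))
im=cv2.imread("pics/scene4.png")[195:300,280:440]
cv2.imwrite("pics/s4z.png",cv2.resize(im,None,fx=5,fy=5,interpolation=cv2.INTER_CUBIC))
E
```

```text
fork 230 [0.6125 0.0904] r 0.02856001905469128
fork 226 [0.6125 0.0906] r 0.028711293673976075
0.5829464250236998 0.6419347516819548
eye 178 [0.5812 0.0167] r 0.022791718969484065
eye 178 [0.5812 0.0167] r 0.022791718969484065
0.5586100530278187 0.6082243597621066
```

View pics/s4z.png

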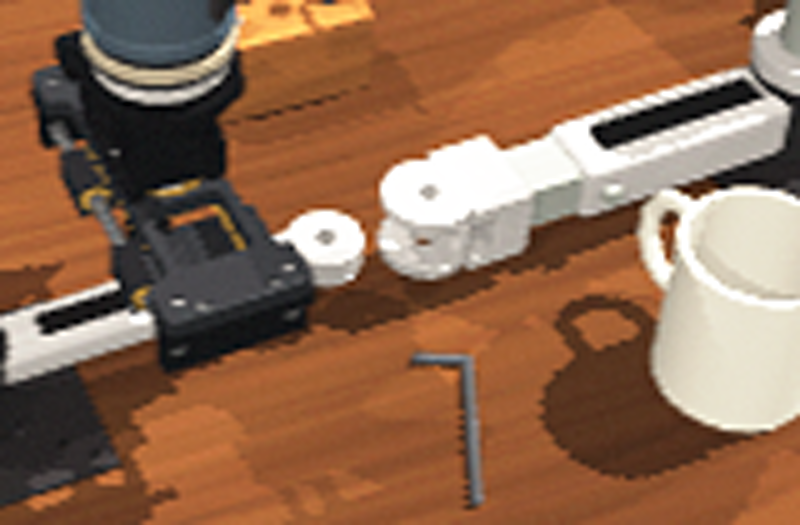

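View pics/t0z.png

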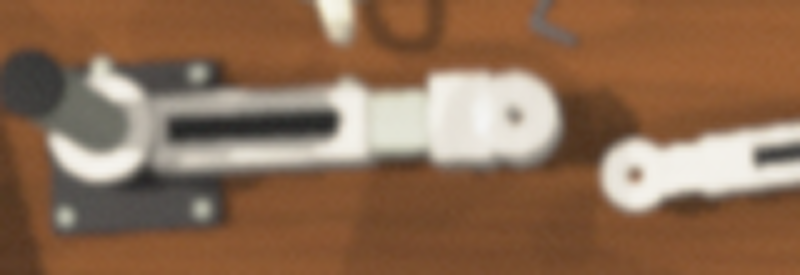

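Run:
```python
import numpy as np
from h import *
s=np.load("scene4.npz"); w=np.load("wrist4.npz"); t=np.load("top0.npz")
f=lambda x,y,a,b:((x+.5)/5-.5+a,(y+.5)/5-.5+b)
e=onz(s,*f(327,237,280,195),.052); fk=onz(s,*f(429,191,280,195),.064); ew=onz(w,317,48,.052)
print("scene eye",e,"fork",fk,"wrist eye",ew,"fork-eye",fk-e,"=> fork",ew+fk-e)
e0=onz(t,*f(636,174,165,160),.052); f0=onz(t,*f(515,116,165,160),.064); print("top0",e0,f0, "fork via wrist1 eye",f0-e0+[.5817,.0172,0])
# lower arm yaw: black strip & link edge
a=onz(t,*f(168,128,165,160),.062);b=onz(t,*f(338,122,165,160),.062); print("strip yaw",np.degrees(np.arctan2(*(b-a)[:2])), )
for p,q in [((55,232),(218,226))]:
    a=onz(t,*f(*p,165,160),.006);b=onz(t,*f(*q,165,160),.006); print("base edge",np.degrees(np.arctan((b-a)[0]/(b-a)[1])))
```

```text
scene eye [0.61878313 0.03110617 0.052     ] fork [0.61717238 0.09016037 0.064     ] wrist eye [0.61584512 0.02973649 0.052     ] fork-eye [-0.00161075  0.0590542   0.012     ] => fork [0.61423437 0.08879069 0.064     ]
top0 [0.58160575 0.0174476  0.052     ] [0.61344171 0.08915828 0.064     ] fork via wrist1 eye [0.61353596 0.08891068 0.012     ]
strip yaw 177.1621143001612
base edge -2.9822107240651423
```

Emit:
step_arm([
  {"dx":0.008,"dy":0.0005,"dz":0,"rx":0,"ry":0,"rz":0},
  {"dx":0.017,"dy":0.001,"dz":0,"rx":0,"ry":0,"rz":0},
  {"dx":0.026,"dy":0.001,"dz":0,"rx":0,"ry":0,"rz":0},
  {"dx":0.035,"dy":0.001,"dz":0,"rx":0,"ry":0,"rz":0},
  {"dx":0.042,"dy":0.001,"dz":0,"rx":0,"ry":0,"rz":0},
])

```text
time: 4.82
position: [0.6204, -0.0161, 0.0421]
tool_rot: [0.689, 0.724, 0.001, -0.001]
ft_force: [-0.3, -3.1, -0.7]
grip_width: 0.0341
```

```bash
python3 go.py .6167 -.0004 .042 92.9
python3 - <<'E'
from rig import viewer
import cv2,numpy as np
for n in ["wrist","scene"]:
    c=viewer.camera(n); cv2.imwrite(f"pics/{n}5.png",c["img"]); np.savez(f"{n}5.npz",**c)
im=cv2.imread("pics/scene5.png")[195:300,280:440]
cv2.imwrite("pics/s5z.png",cv2.resize(im,None,fx=5,fy=5,interpolation=cv2.INTER_CUBIC))
E
```

```text
t 4.83 pos [ 0.6204 -0.0161  0.0421] yaw 92.85 F [-0.28 -3.15 -0.68] w 0.0341
shift [ 0.0159 -0.0029  0.0001] rot [ 0.01 -0.12 -0.05]
```

View pics/wrist5.png

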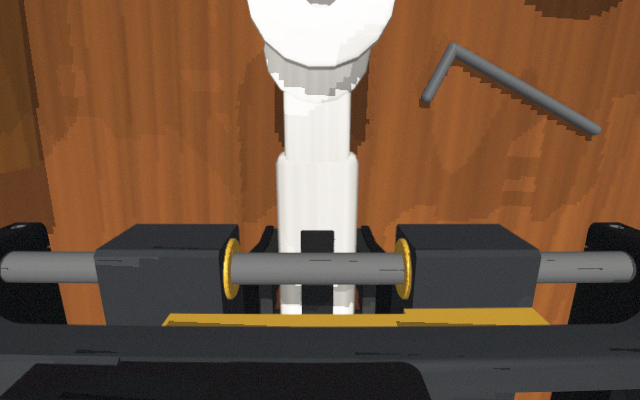

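View pics/s5z.png

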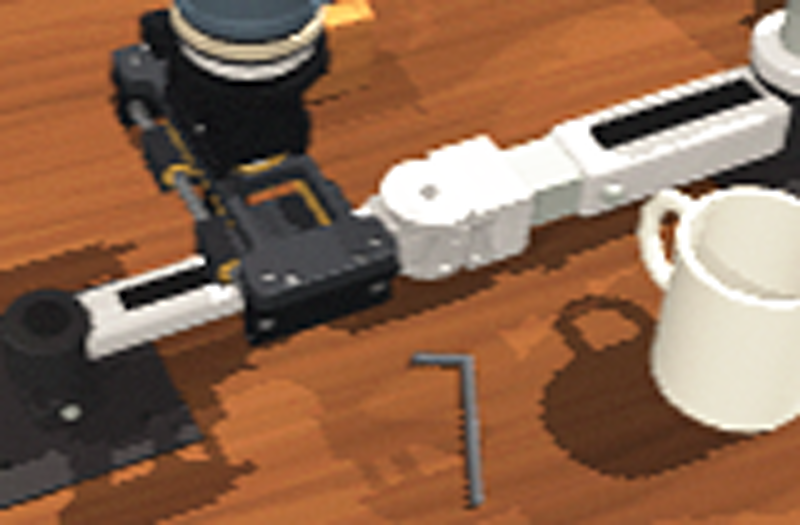

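The wrist view shows the fork's upper ear, its outer edge spanning about u=248..394 with its hole at (321,0). The beam's axis is at u=317. I'll fit the ear's arc.

Run:
```python
import numpy as np,cv2
from h import *
c=np.load("wrist5.npz"); g=c["img"].min(axis=2).astype(int)
for v in [2,6,10,15,20,25,30]:
    r=np.where(g[v,220:420]>130)[0]; print(v,220+r.min(),220+r.max(),(440+r.min()+r.max())/2)
for v in [110,130,170,200,215]:
    r=np.where(g[v,262:370]>130)[0]; print(v,262+r.min(),262+r.max(),(524+r.min()+r.max())/2)
P=[]
for v in range(1,35):
    r=np.where(g[v,220:420]>130)[0]
    for u in (220+r.min()-.5,220+r.max()+.5): P.append(onz(c,u,v,.064)[:2])
Q=np.array(P);A=np.c_[2*Q,np.ones(len(Q))]; s=np.linalg.lstsq(A,(Q**2).sum(1),rcond=None)[0]
print(s[:2],np.sqrt(s[2]+s[0]**2+s[1]**2))
```

```text
2 248 394 321.0
6 249 393 321.0
10 249 392 320.5
15 250 391 320.5
20 253 388 320.5
25 255 385 320.0
30 258 382 320.0
110 284 349 316.5
130 284 349 316.5
170 277 357 317.0
200 278 356 317.0
215 278 356 317.0
[0.61553429 0.0892066 ] 0.024105741509254767
```

Emit:
step_arm([
  {"dx":0.002,"dy":0.0005,"dz":0,"rx":0,"ry":0,"rz":0},
  {"dx":0.005,"dy":0.001,"dz":0,"rx":0,"ry":0,"rz":0},
  {"dx":0.008,"dy":0.001,"dz":0,"rx":0,"ry":0,"rz":0},
  {"dx":0.01,"dy":0.001,"dz":0,"rx":0,"ry":0,"rz":0},
  {"dx":0.011,"dy":0.001,"dz":0,"rx":0,"ry":0,"rz":0},
])

```text
time: 5.55
position: [0.6206, -0.0041, 0.0421]
tool_rot: [0.689, 0.724, 0.001, -0.001]
ft_force: [0.2, -2.9, -1.3]
grip_width: 0.0336
```

```bash
cat > f.py <<'E'
import numpy as np
from rig import telemetry
o=telemetry.get_obs(); print(round(o["time"],2),np.round(o["position"],4),"F",np.round(o["ft_force"],2),"M",np.round(o["moment"],2))
E
python3 f.py
```

```text
5.55 [ 0.6206 -0.0041  0.0421] F [ 0.17 -2.87 -1.35] M [-0.49 -0.    0.02]
```

Emit:
step_arm([
  {"dx":0.0005,"dy":0,"dz":0,"rx":0,"ry":0,"rz":0},
  {"dx":0.001,"dy":0,"dz":0,"rx":0,"ry":0,"rz":0},
  {"dx":0.0015,"dy":0,"dz":0,"rx":0,"ry":0,"rz":0},
  {"dx":0.002,"dy":0,"dz":0,"rx":0,"ry":0,"rz":0},
  {"dx":0.002,"dy":0,"dz":0,"rx":0,"ry":0,"rz":0},
])

```text
time: 6.18
position: [0.6205, -0.0021, 0.0421]
tool_rot: [0.689, 0.724, 0.001, -0.001]
ft_force: [0.4, -3.8, -0.4]
grip_width: 0.0336
```

```bash
python3 f.py
```

```text
6.17 [ 0.6205 -0.0021  0.0421] F [ 0.39 -3.76 -0.38] M [-0.46  0.01  0.03]
```

Emit:
step_arm([
  {"dx":0.0003,"dy":0,"dz":0,"rx":0,"ry":0,"rz":0},
  {"dx":0.0006,"dy":0,"dz":0,"rx":0,"ry":0,"rz":0},
  {"dx":0.0009,"dy":0,"dz":0,"rx":0,"ry":0,"rz":0},
  {"dx":0.001,"dy":0,"dz":0,"rx":0,"ry":0,"rz":0},
  {"dx":0.001,"dy":0,"dz":0,"rx":0,"ry":0,"rz":0},
])

```text
time: 6.8
position: [0.6205, -0.001, 0.0421]
tool_rot: [0.689, 0.724, 0.001, -0.001]
ft_force: [-0.3, -3.0, -1.6]
grip_width: 0.0339
```

```bash
python3 f.py
```

```text
6.8 [ 0.6205 -0.001   0.0421] F [-0.32 -2.98 -1.63] M [-0.52  0.    0.01]
```

Emit:
step_arm([
  {"dx":0.0003,"dy":0,"dz":0,"rx":0,"ry":0,"rz":0},
  {"dx":0.0006,"dy":0,"dz":0,"rx":0,"ry":0,"rz":0},
  {"dx":0.0009,"dy":0,"dz":0,"rx":0,"ry":0,"rz":0},
  {"dx":0.001,"dy":0,"dz":0,"rx":0,"ry":0,"rz":0},
  {"dx":0.001,"dy":0,"dz":0,"rx":0,"ry":0,"rz":0},
])

```text
time: 7.42
position: [0.6204, 0.0, 0.0421]
tool_rot: [0.689, 0.724, 0.001, -0.001]
ft_force: [0.0, -2.0, -0.3]
grip_width: 0.0341
```

```bash
python3 f.py
```

```text
7.42 [0.6204 0.     0.0421] F [ 0.05 -2.01 -0.29] M [-0.48  0.01 -0.  ]
```

Emit:
step_arm([
  {"dx":0.0002,"dy":0,"dz":0,"rx":0,"ry":0,"rz":0},
  {"dx":0.0004,"dy":0,"dz":0,"rx":0,"ry":0,"rz":0},
  {"dx":0.0006,"dy":0,"dz":0,"rx":0,"ry":0,"rz":0},
  {"dx":0.0008,"dy":0,"dz":0,"rx":0,"ry":0,"rz":0},
  {"dx":0.0008,"dy":0,"dz":0,"rx":0,"ry":0,"rz":0},
])

```text
time: 8.05
position: [0.6204, 0.0009, 0.0421]
tool_rot: [0.689, 0.724, 0.001, -0.001]
ft_force: [-0.3, -1.2, -1.8]
grip_width: 0.0337
```

```bash
python3 f.py
```

```text
8.05 [0.6204 0.0009 0.0421] F [-0.25 -1.16 -1.8 ] M [-0.44  0.    0.05]
```

Emit:
step_arm([
  {"dx":0.0002,"dy":0,"dz":0,"rx":0,"ry":0,"rz":0},
  {"dx":0.0004,"dy":0,"dz":0,"rx":0,"ry":0,"rz":0},
  {"dx":0.0006,"dy":0,"dz":0,"rx":0,"ry":0,"rz":0},
  {"dx":0.0008,"dy":0,"dz":0,"rx":0,"ry":0,"rz":0},
  {"dx":0.0008,"dy":0,"dz":0,"rx":0,"ry":0,"rz":0},
])

```text
time: 8.68
position: [0.6205, 0.0015, 0.0421]
tool_rot: [0.689, 0.724, 0.001, -0.001]
ft_force: [0.7, -4.1, -2.3]
grip_width: 0.0338
```

```bash
python3 f.py
python3 - <<'E'
from rig import viewer
import cv2,numpy as np
for n in ["wrist","scene"]:
    c=viewer.camera(n); cv2.imwrite(f"pics/{n}6.png",c["img"]); np.savez(f"{n}6.npz",**c)
im=cv2.imread("pics/scene6.png")[205:275,340:440]
a=cv2.resize(im,None,fx=5,fy=5,interpolation=cv2.INTER_CUBIC)
cv2.imwrite("pics/s6z.png",a); cv2.imwrite("pics/w6z.png",cv2.imread("pics/wrist6.png")[:230,200:440])
E
```

```text
8.68 [0.6205 0.0015 0.0421] F [ 0.72 -4.14 -2.27] M [-0.71 -0.04 -0.06]
```

View pics/s6z.png

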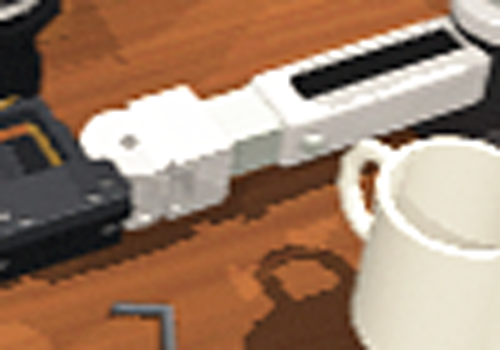

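View pics/w6z.png

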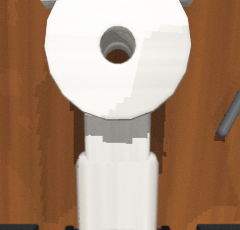

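Emit:
step_arm([
  {"dx":0.0001,"dy":0,"dz":0,"rx":0,"ry":0,"rz":0},
  {"dx":0.0002,"dy":0,"dz":0,"rx":0,"ry":0,"rz":0},
  {"dx":0.0004,"dy":0,"dz":0,"rx":0,"ry":0,"rz":0},
  {"dx":0.0005,"dy":0,"dz":0,"rx":0,"ry":0,"rz":0},
  {"dx":0.0005,"dy":0,"dz":0,"rx":0,"ry":0,"rz":0},
])

```text
time: 9.4
position: [0.6206, 0.0017, 0.0421]
tool_rot: [0.689, 0.724, 0.001, -0.001]
ft_force: [0.4, -4.8, -2.3]
grip_width: 0.0342
```

```bash
python3 f.py
python3 - <<'E'
from rig import viewer
import cv2,numpy as np
c=viewer.camera("wrist"); cv2.imwrite("pics/w7.png",c["img"]); np.savez("w7.npz",**c)
cv2.imwrite("pics/w7z.png",cv2.resize(c["img"][:120,260:380],None,fx=5,fy=5,interpolation=cv2.INTER_CUBIC))
E
```

```text
9.4 [0.6206 0.0017 0.0421] F [ 0.44 -4.83 -2.32] M [-0.99 -0.08 -0.16]
```

View pics/w7z.png

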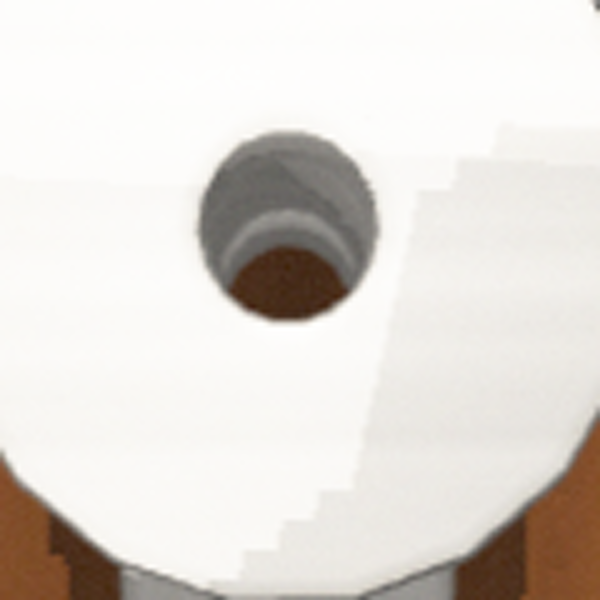

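Run:
```python
import numpy as np
from h import *
c=np.load("w7.npz")
h=onz(c,(288+.5)/5-.5+260,(225+.5)/5-.5,.064); print(h)
th=np.linspace(0,2*np.pi,72)
for z in (.064,.055,.052,.033,.030,.021):
    P=np.array([proj(c,[h[0]+.0057*np.cos(a),h[1]+.0057*np.sin(a),z]) for a in th])
    P=(P-[260,0]+.5)*5-.5; print(z,"u",P[:,0].min().round(),P[:,0].max().round(),"v",P[:,1].min().round(),P[:,1].max().round())
```

```text
[0.61555951 0.0897681  0.064     ]
0.064 u 202.0 374.0 v 132.0 316.0
0.055 u 208.0 368.0 v 162.0 333.0
0.052 u 210.0 366.0 v 172.0 338.0
0.033 u 220.0 356.0 v 221.0 366.0
0.03 u 221.0 355.0 v 228.0 369.0
0.021 u 225.0 351.0 v 246.0 379.0
```

Run:
```python
import numpy as np,cv2
c=np.load("w7.npz"); g=cv2.cvtColor(c["img"],cv2.COLOR_BGR2GRAY)
print(c["img"][22:68,317].tolist())
cv2.imwrite("pics/w7h.png",cv2.resize(cv2.convertScaleAbs(c["img"][22:68,294:342],alpha=1.6),None,fx=12,fy=12,interpolation=cv2.INTER_NEAREST))
```

```text
[[248, 251, 252], [246, 249, 250], [243, 247, 249], [241, 245, 247], [185, 192, 198], [143, 148, 148], [132, 136, 141], [127, 132, 136], [109, 114, 116], [109, 115, 118], [117, 120, 123], [108, 113, 116], [98, 101, 103], [96, 102, 102], [101, 104, 106], [99, 104, 105], [101, 101, 105], [98, 101, 104], [99, 101, 104], [110, 109, 115], [143, 148, 151], [139, 145, 149], [133, 136, 139], [115, 118, 122], [98, 100, 102], [99, 104, 103], [87, 92, 98], [52, 64, 80], [19, 41, 68], [32, 47, 74], [24, 43, 70], [7, 35, 64], [26, 44, 72], [31, 48, 74], [22, 39, 68], [23, 42, 68], [22, 42, 68], [23, 44, 70], [24, 44, 70], [23, 42, 70], [28, 44, 69], [51, 65, 87], [176, 186, 194], [246, 250, 250], [252, 253, 254], [252, 253, 254]]
```

View pics/w7h.png

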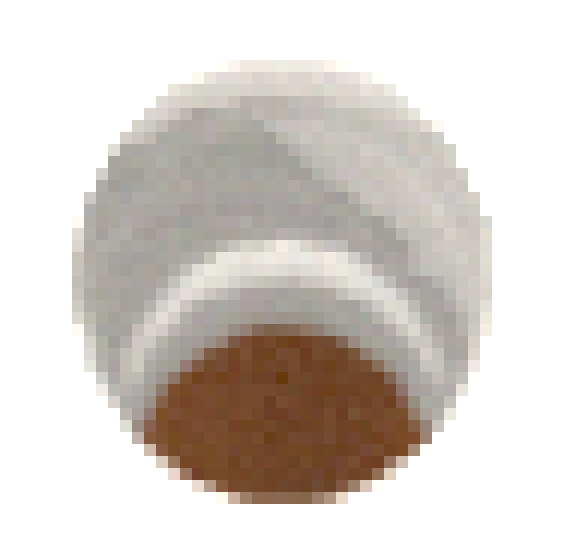

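The hole view shows the fork's mouth centred at (317.5,45) with the lower ear concentric beneath it. The eye's lower rim shows at row 41.5 where 44 was expected, so the eye is about 1 mm too deep, pressed into the pocket. I'll ease it back a little and let go.

Emit:
step_arm([
  {"dx":-0.0003,"dy":0,"dz":0,"rx":0,"ry":0,"rz":0},
  {"dx":-0.0006,"dy":0,"dz":0,"rx":0,"ry":0,"rz":0},
  {"dx":-0.0009,"dy":0,"dz":0,"rx":0,"ry":0,"rz":0},
  {"dx":-0.0009,"dy":0,"dz":0,"rx":0,"ry":0,"rz":0},
  {"dx":-0.0009,"dy":0,"dz":0,"rx":0,"ry":0,"rz":0},
])

```text
time: 10.07
position: [0.6206, 0.0015, 0.0421]
tool_rot: [0.689, 0.724, 0.002, -0.001]
ft_force: [0.9, 1.8, -1.9]
grip_width: 0.034
```

```bash
python3 f.py
python3 - <<'E'
from rig import viewer
import cv2,numpy as np
c=viewer.camera("wrist"); np.savez("w8.npz",**c)
cv2.imwrite("pics/w8h.png",cv2.resize(cv2.convertScaleAbs(c["img"][15:75,288:348],alpha=1.6),None,fx=10,fy=10,interpolation=cv2.INTER_NEAREST))
print(c["img"][22:68,317,1].tolist())
E
```

```text
10.07 [0.6206 0.0015 0.0421] F [ 0.91  1.81 -1.93] M [ 0.19 -0.16 -0.08]
[251, 248, 248, 234, 159, 136, 132, 125, 117, 114, 123, 109, 97, 104, 104, 104, 103, 96, 101, 110, 146, 141, 134, 113, 102, 102, 93, 56, 46, 42, 41, 43, 43, 41, 43, 43, 42, 44, 46, 43, 37, 121, 234, 253, 253, 253]
```

View pics/w8h.png

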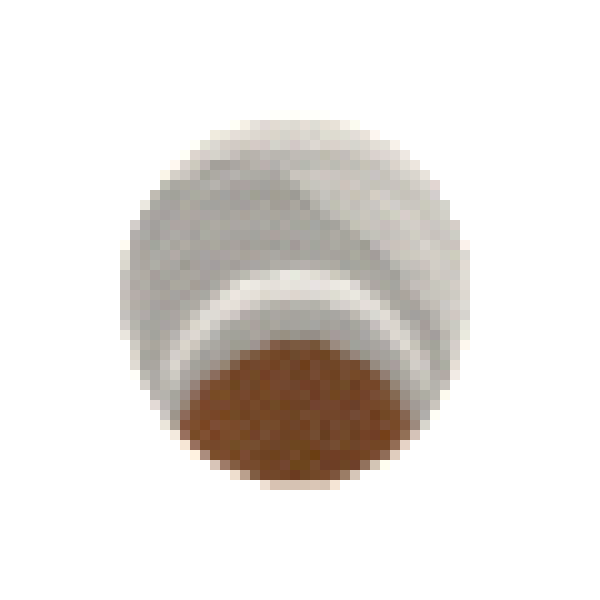

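Emit:
step_arm([
  {"dx":-0.0003,"dy":0,"dz":0,"rx":0,"ry":0,"rz":0},
  {"dx":-0.0006,"dy":0,"dz":0,"rx":0,"ry":0,"rz":0},
  {"dx":-0.0009,"dy":0,"dz":0,"rx":0,"ry":0,"rz":0},
  {"dx":-0.0011,"dy":0,"dz":0,"rx":0,"ry":0,"rz":0},
  {"dx":-0.0011,"dy":0,"dz":0,"rx":0,"ry":0,"rz":0},
])

```text
time: 10.75
position: [0.6202, 0.0006, 0.0421]
tool_rot: [0.689, 0.724, 0.001, -0.002]
ft_force: [0.6, 2.9, 0.6]
grip_width: 0.034
```

```bash
python3 f.py
python3 - <<'E'
from rig import viewer
import cv2,numpy as np
c=viewer.camera("wrist"); np.savez("w9.npz",**c)
print(c["img"][22:68,317,1].tolist())
E
```

```text
10.75 [6.202e-01 6.000e-04 4.210e-02] F [0.61 2.93 0.62] M [ 0.49 -0.07  0.03]
[233, 172, 140, 134, 131, 116, 114, 168, 177, 142, 112, 113, 102, 101, 102, 104, 100, 101, 103, 114, 135, 110, 104, 99, 93, 51, 42, 45, 38, 43, 44, 46, 38, 41, 39, 48, 40, 40, 89, 210, 251, 253, 253, 252, 251, 251]
```

The rim rows now match a coaxial hole stack to within about 0.3 mm. I'm letting go of the forearm gently.

Emit:
step_arm([
  {"dx":0,"dy":0,"dz":0,"rx":0,"ry":0,"rz":0},
  {"dx":0,"dy":0,"dz":0,"rx":0,"ry":0,"rz":0},
  {"dx":0,"dy":0,"dz":0,"rx":0,"ry":0,"rz":0},
  {"dx":0,"dy":0,"dz":0,"rx":0,"ry":0,"rz":0},
  {"dx":0,"dy":0,"dz":0,"rx":0,"ry":0,"rz":0},
], gripper=0.65)

```text
time: 11.42
position: [0.6203, 0.0005, 0.0421]
tool_rot: [0.689, 0.724, 0.001, -0.002]
ft_force: [-0.3, 0.5, 0.7]
grip_width: 0.0562
```

Emit:
step_arm([
  {"dx":0,"dy":0,"dz":-0.02,"rx":0,"ry":0,"rz":0},
  {"dx":0,"dy":0,"dz":-0.05,"rx":0,"ry":0,"rz":0},
  {"dx":0,"dy":0,"dz":-0.08,"rx":0,"ry":0,"rz":0},
  {"dx":0.01,"dy":0,"dz":-0.11,"rx":0,"ry":0,"rz":0},
  {"dx":0.02,"dy":0,"dz":-0.12,"rx":0,"ry":0,"rz":0},
])

```text
time: 12.05
position: [0.6208, 0.02, 0.1655]
tool_rot: [0.689, 0.724, 0.003, 0.001]
ft_force: [-0.4, -0.3, 0.1]
grip_width: 0.0561
```

```bash
python3 f.py
python3 - <<'E'
from rig import viewer
import cv2,numpy as np
c=viewer.camera("wrist"); np.savez("w10.npz",**c); cv2.imwrite("pics/w10.png",c["img"])
cv2.imwrite("pics/w10z.png",cv2.resize(c["img"][0:140,230:390],None,fx=5,fy=5,interpolation=cv2.INTER_CUBIC))
E
```

```text
12.05 [0.6208 0.02   0.1655] F [-0.45 -0.31  0.11] M [-0.   -0.1  -0.05]
```

View pics/w10.png

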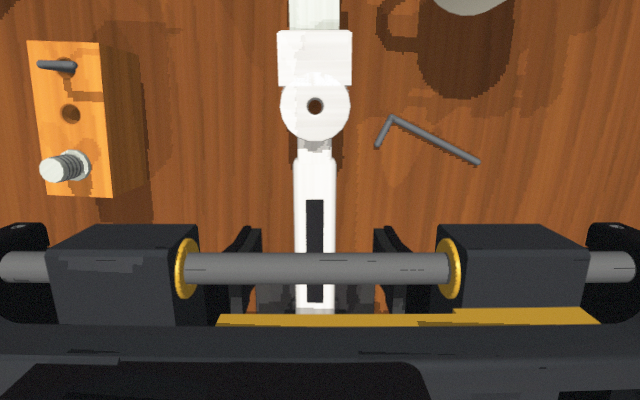

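View pics/w10z.png

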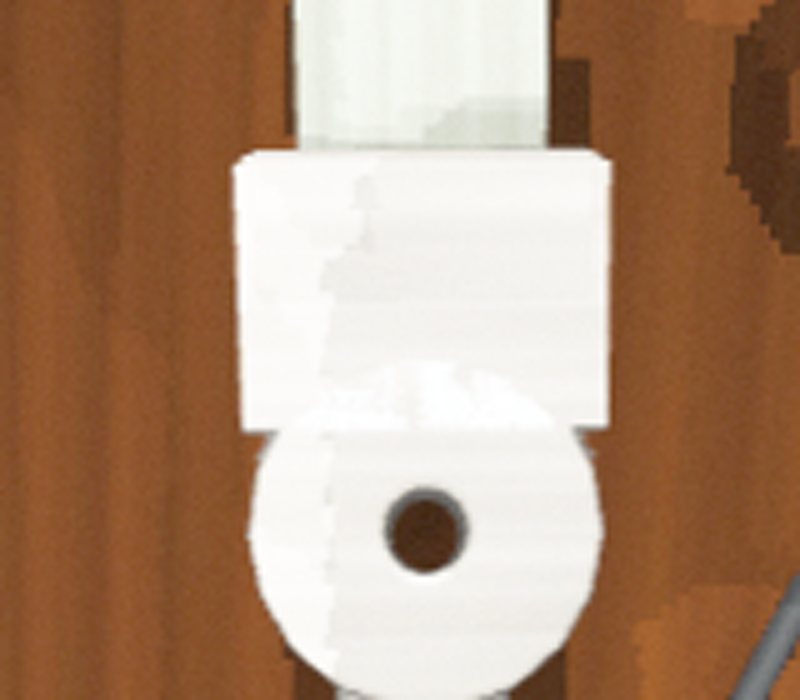

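```bash
python3 - <<'E'
import numpy as np
from h import *
c=np.load("w10.npz")
print("fork",onz(c,315.2,105.7,.064)); print("knobtop",onz(c,52,170,.082),"collar",onz(c,81,165,.06))
E
python3 go.py .437 .037 .16 90
```

```text
fork [0.61582969 0.08998659 0.064     ]
knobtop [0.43848201 0.03982904 0.082     ] collar [0.4439571 0.0399803 0.06     ]
t 12.1 pos [0.6205 0.0215 0.1656] yaw 92.88 F [-0.42  1.07  0.99] w 0.0568
shift [ 0.0247 -0.1825  0.0048] rot [ 0.27 -0.25  2.88]
```

Emit:
step_arm([
  {"dx":0.005,"dy":-0.04,"dz":0,"rx":0.1,"ry":-0.1,"rz":0.6},
  {"dx":0.01,"dy":-0.08,"dz":0,"rx":0.2,"ry":-0.2,"rz":1.2},
  {"dx":0.016,"dy":-0.12,"dz":0,"rx":0.27,"ry":-0.25,"rz":1.8},
  {"dx":0.022,"dy":-0.16,"dz":0,"rx":0.27,"ry":-0.25,"rz":2.4},
  {"dx":0.028,"dy":-0.18,"dz":0,"rx":0.27,"ry":-0.25,"rz":2.9},
])

```text
time: 12.72
position: [0.4357, 0.041, 0.1642]
tool_rot: [0.707, 0.707, -0.001, -0.002]
ft_force: [0.4, 0.0, 0.9]
grip_width: 0.0564
```

```bash
python3 go.py .439 .04 .082 90
python3 - <<'E'
from rig import viewer
import cv2,numpy as np
c=viewer.camera("wrist"); np.savez("w11.npz",**c); cv2.imwrite("pics/w11.png",c["img"])
E
```

```text
t 12.72 pos [0.4357 0.041  0.1642] yaw 89.97 F [0.41 0.01 0.94] w 0.0564
shift [-0.0011  0.0036  0.0821] rot [-0.25 -0.03 -0.03]
```

View pics/w11.png

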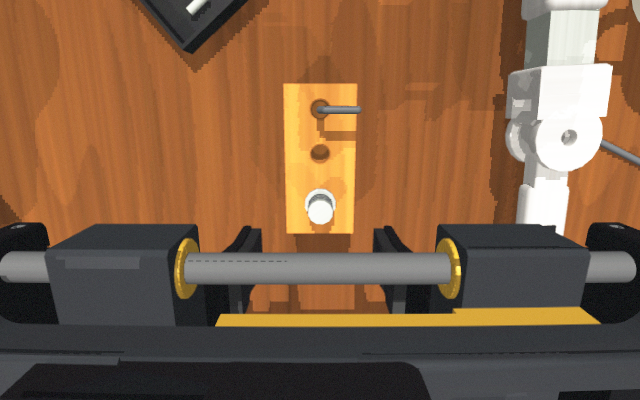

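Run:
```python
import numpy as np
from h import *
c=np.load("w11.npz")
print("knobtop",onz(c,320,210,.082),"collar",onz(c,320,204,.06))
```

```text
knobtop [0.43658196 0.04127292 0.082     ] collar [0.43666559 0.03936741 0.06      ]
```

Emit:
step_arm([
  {"dx":0,"dy":0.0015,"dz":0.02,"rx":-0.2,"ry":0,"rz":0},
  {"dx":0,"dy":0.0015,"dz":0.042,"rx":-0.2,"ry":0,"rz":0},
  {"dx":-0.0005,"dy":0.0015,"dz":0.062,"rx":-0.2,"ry":0,"rz":0},
  {"dx":-0.0005,"dy":0.0015,"dz":0.077,"rx":-0.2,"ry":0,"rz":0},
  {"dx":-0.0005,"dy":0.0015,"dz":0.081,"rx":-0.2,"ry":0,"rz":0},
])

```text
time: 13.4
position: [0.4336, 0.0415, 0.0818]
tool_rot: [0.707, 0.707, -0.002, -0.003]
ft_force: [-0.4, -0.4, -0.1]
grip_width: 0.0567
```

```bash
python3 go.py .4374 .0405 .082 90
python3 - <<'E'
from rig import viewer
import cv2,numpy as np
c=viewer.camera("wrist"); np.savez("w12.npz",**c); cv2.imwrite("pics/w12.png",c["img"])
E
```

```text
t 13.4 pos [0.4336 0.0415 0.0818] yaw 90.01 F [-0.4  -0.36 -0.09] w 0.0567
shift [-0.001   0.0038 -0.0002] rot [-0.41 -0.09  0.01]
```

View pics/w12.png

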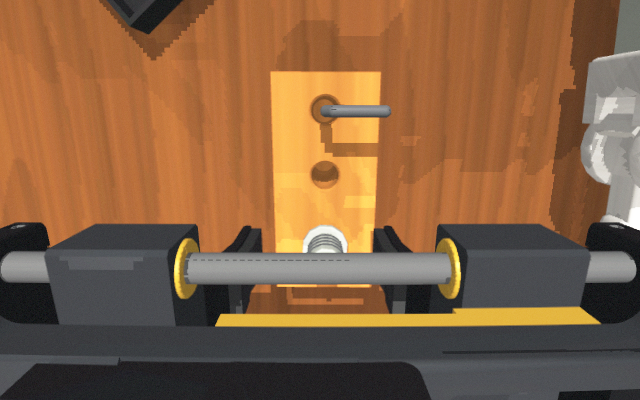

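Emit:
step_arm([
  {"dx":-0.001,"dy":0.002,"dz":0,"rx":-0.4,"ry":0,"rz":0},
  {"dx":-0.001,"dy":0.004,"dz":0,"rx":-0.4,"ry":0,"rz":0},
  {"dx":-0.001,"dy":0.004,"dz":0,"rx":-0.4,"ry":0,"rz":0},
  {"dx":-0.001,"dy":0.004,"dz":0,"rx":-0.4,"ry":0,"rz":0},
  {"dx":-0.001,"dy":0.004,"dz":0,"rx":-0.4,"ry":0,"rz":0},
])

```text
time: 14.08
position: [0.4377, 0.0405, 0.082]
tool_rot: [0.707, 0.707, 0.001, -0.0]
ft_force: [0.2, 0.1, 0.2]
grip_width: 0.0566
```

Emit:
step_arm([
  {"dx":0,"dy":0,"dz":0,"rx":0,"ry":0,"rz":0},
  {"dx":0,"dy":0,"dz":0,"rx":0,"ry":0,"rz":0},
  {"dx":0,"dy":0,"dz":0,"rx":0,"ry":0,"rz":0},
  {"dx":0,"dy":0,"dz":0,"rx":0,"ry":0,"rz":0},
  {"dx":0,"dy":0,"dz":0,"rx":0,"ry":0,"rz":0},
], gripper=0.1, force=20)

```text
time: 14.7
position: [0.4376, 0.0405, 0.082]
tool_rot: [0.707, 0.707, 0.001, -0.0]
ft_force: [0.1, 0.2, 0.6]
grip_width: 0.017
```

```bash
python3 go.py .4374 .0405 .16 90; python3 f.py
```

```text
t 14.7 pos [0.4376 0.0405 0.082 ] yaw 90.01 F [0.12 0.19 0.56] w 0.017
shift [ 0.0001 -0.0002 -0.078 ] rot [ 0.02 -0.09  0.01]
14.7 [0.4376 0.0405 0.082 ] F [0.12 0.19 0.56] M [-0.07 -0.09  0.03]
```

Emit:
step_arm([
  {"dx":0,"dy":0,"dz":-0.01,"rx":0,"ry":0,"rz":0},
  {"dx":0,"dy":0,"dz":-0.03,"rx":0,"ry":0,"rz":0},
  {"dx":0,"dy":0,"dz":-0.06,"rx":0,"ry":0,"rz":0},
  {"dx":0,"dy":0,"dz":-0.085,"rx":0,"ry":0,"rz":0},
  {"dx":0,"dy":0,"dz":-0.1,"rx":0,"ry":0,"rz":0},
])

```text
time: 15.32
position: [0.4378, 0.0403, 0.1838]
tool_rot: [0.707, 0.707, 0.001, 0.0]
ft_force: [0.9, 0.5, -1.3]
grip_width: 0.0173
```

```bash
python3 go.py .6158 .09 .18 90
python3 - <<'E'
from rig import viewer
import cv2,numpy as np
for n in ["wrist","scene"]:
    c=viewer.camera(n); cv2.imwrite(f"pics/{n}13.png",c["img"]); np.savez(f"{n}13.npz",**c)
im=cv2.imread("pics/scene13.png")[130:260,250:410]
cv2.imwrite("pics/s13z.png",cv2.resize(im,None,fx=5,fy=4.5,interpolation=cv2.INTER_CUBIC))
E
```

```text
t 15.32 pos [0.4378 0.0403 0.1838] yaw 90.01 F [ 0.87  0.52 -1.32] w 0.0173
shift [0.0496 0.178  0.0043] rot [ 0.14 -0.07  0.01]
```

View pics/wrist13.png

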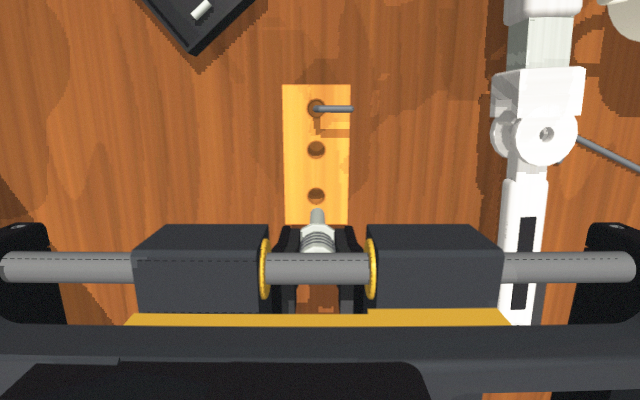

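View pics/s13z.png

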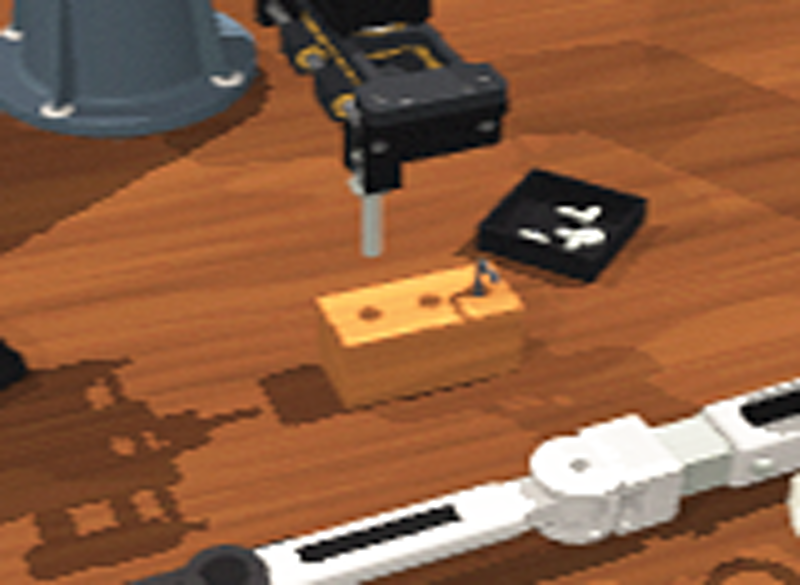

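Run:
```python
import numpy as np,cv2
from h import *
c=np.load("wrist13.npz"); im=c["img"]
cv2.imwrite("pics/w13z.png",cv2.resize(im[195:270,270:365],None,fx=8,fy=8,interpolation=cv2.INTER_CUBIC))
p=np.array([.4378,.0403,.1838])
for y in (.0403,.0383,.0423):
  print(y,"pred end rim centre",proj(c,[.4378,y,.1058]),"front",proj(c,[.4378,y+.004,.1058]),"sides at tip",proj(c,[.4328,y+.001,.1075]),proj(c,[.4428,y+.001,.1075]), "collar front", proj(c,[.4378,y+.012,.1618]), proj(c,[.4378,y+.012,.1578]))
```

```text
0.0403 pred end rim centre [317.93066157 212.21240578] front [317.92941544 206.52712043] sides at tip [310.48643854 211.54062894] [325.39725809 211.51892408] collar front [318.43999948 221.98061151] [318.39292738 219.50543554]
0.0383 pred end rim centre [317.93127486 215.0363845 ] front [317.93004178 209.3759999 ] sides at tip [310.50342226 214.38960257] [325.38146538 214.36770441] collar front [318.4393094  225.70752077] [318.39239339 223.15818057]
0.0423 pred end rim centre [317.93004178 209.3759999 ] front [317.92878249 203.66572112] sides at tip [310.46940758 208.67902208] [325.41308493 208.65751268] collar front [318.44068323 218.23164527] [318.3934548 215.8315987]
```

View pics/w13z.png

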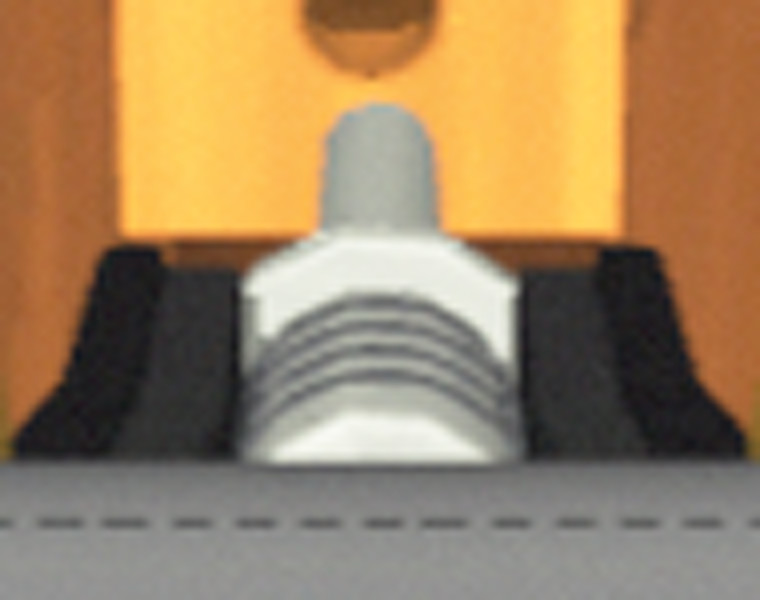

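Emit:
step_arm([
  {"dx":0.01,"dy":0.036,"dz":0,"rx":0,"ry":0,"rz":0},
  {"dx":0.02,"dy":0.072,"dz":0,"rx":0,"ry":0,"rz":0},
  {"dx":0.03,"dy":0.108,"dz":0,"rx":0,"ry":0,"rz":0},
  {"dx":0.042,"dy":0.15,"dz":0,"rx":0,"ry":0,"rz":0},
  {"dx":0.05,"dy":0.178,"dz":0,"rx":0,"ry":0,"rz":0},
])

```text
time: 16.05
position: [0.6178, 0.0908, 0.1838]
tool_rot: [0.707, 0.707, 0.002, 0.001]
ft_force: [-0.4, -0.5, -0.4]
grip_width: 0.0173
```

```bash
python3 go.py .6161 .0908 .158 90
```

```text
t 16.05 pos [0.6178 0.0908 0.1838] yaw 90.03 F [-0.44 -0.54 -0.4 ] w 0.0173
shift [-0.     -0.0019  0.0258] rot [ 0.24 -0.05  0.03]
```

Emit:
step_arm([
  {"dx":0,"dy":-0.001,"dz":0.005,"rx":0.2,"ry":0,"rz":0},
  {"dx":0,"dy":-0.002,"dz":0.011,"rx":0.2,"ry":0,"rz":0},
  {"dx":0,"dy":-0.002,"dz":0.017,"rx":0.2,"ry":0,"rz":0},
  {"dx":0,"dy":-0.002,"dz":0.023,"rx":0.2,"ry":0,"rz":0},
  {"dx":0,"dy":-0.002,"dz":0.026,"rx":0.2,"ry":0,"rz":0},
])

```text
time: 16.68
position: [0.6154, 0.0906, 0.1574]
tool_rot: [0.707, 0.707, 0.0, -0.0]
ft_force: [0.8, -0.3, -0.7]
grip_width: 0.0173
```

```bash
python3 go.py .6161 .0908 .148 90;  python3 - <<'E'
from rig import viewer
import cv2,numpy as np
for n in ["wrist","scene"]:
    c=viewer.camera(n); cv2.imwrite(f"pics/{n}14.png",c["img"]); np.savez(f"{n}14.npz",**c)
im=cv2.imread("pics/scene14.png")[170:290,320:420]
cv2.imwrite("pics/s14z.png",cv2.resize(im,None,fx=5,fy=5,interpolation=cv2.INTER_CUBIC))
im=cv2.imread("pics/wrist14.png")[160:270,265:370]
cv2.imwrite("pics/w14z.png",cv2.resize(im,None,fx=5,fy=5,interpolation=cv2.INTER_CUBIC))
E
```

```text
t 16.68 pos [0.6154 0.0906 0.1574] yaw 90.01 F [ 0.82 -0.33 -0.74] w 0.0173
shift [0.0002 0.0008 0.0094] rot [-0.01 -0.05  0.01]
```

View pics/w14z.png

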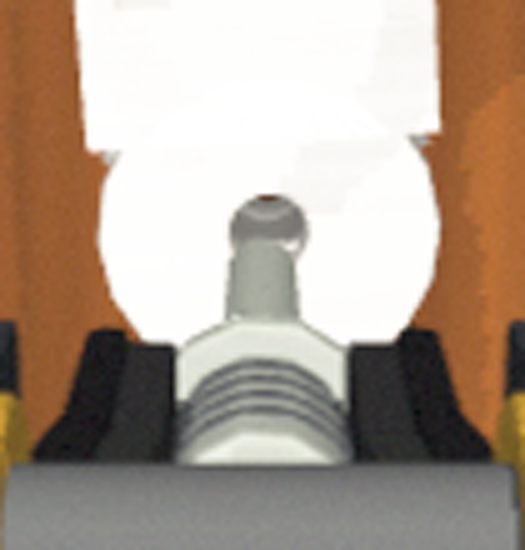

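View pics/s14z.png

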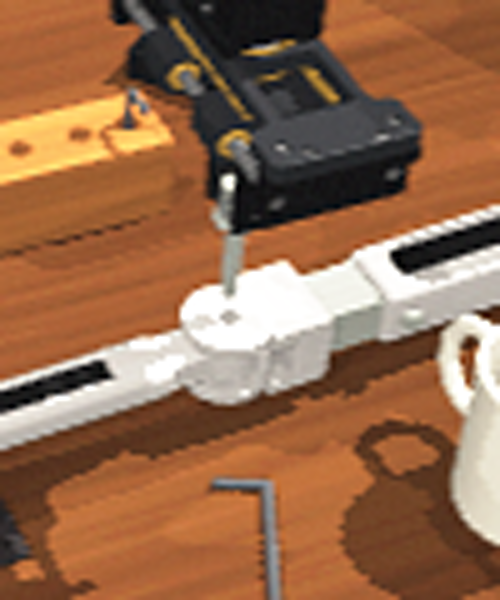

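Run:
```python
import numpy as np,cv2
from h import *
c=np.load("wrist14.npz")
z=.1574-.078
h=onz(c,318.6,198.4,.064)-[0,.0057,0]; 
for dv in (0,):
  t=onz(c,317.6,208,z)-[0,.0045,0]
  print(h,t,h-t)
print("shank at collar", onz(c,(265+.5)/5-.5+265, 160+315/5,.1054))
cv2.imwrite("pics/w14y.png",cv2.resize(c["img"][190:225,300:336],None,fx=16,fy=16,interpolation=cv2.INTER_NEAREST))
s=np.load("scene14.npz")
f=lambda x,y:((x+.5)/5-.5+320,(y+.5)/5-.5+170)
print("scene hole",onz(s,*f(230,318),.064),"tip",onz(s,*f(230,293),z))
```

```text
[0.61561499 0.09048172 0.064     ] [0.6148818  0.08904669 0.0794    ] [ 0.00073319  0.00143503 -0.0154    ]
shank at collar [0.61485376 0.09178657 0.1054    ]
scene hole [0.61873028 0.09000825 0.064     ] tip [0.61554983 0.0903546  0.0794    ]
```

View pics/w14y.png

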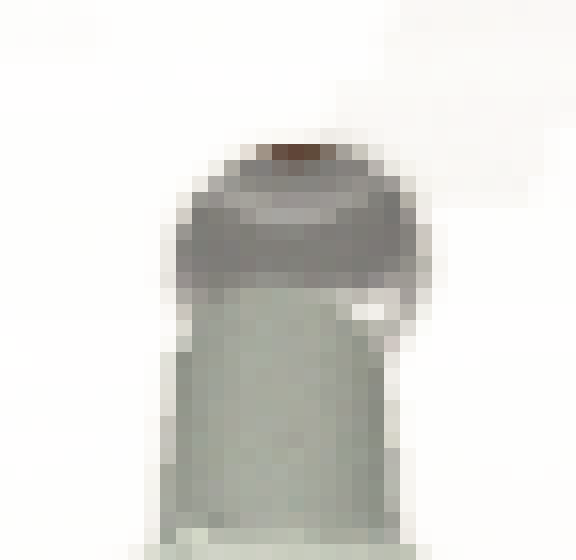

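Run:
```python
import cv2,numpy as np
from h import *
s=np.load("scene14.npz")
cv2.imwrite("pics/s14y.png",cv2.resize(s["img"][200:245,350:390],None,fx=14,fy=14,interpolation=cv2.INTER_NEAREST))
```

```text
(no output)
```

View pics/s14y.png

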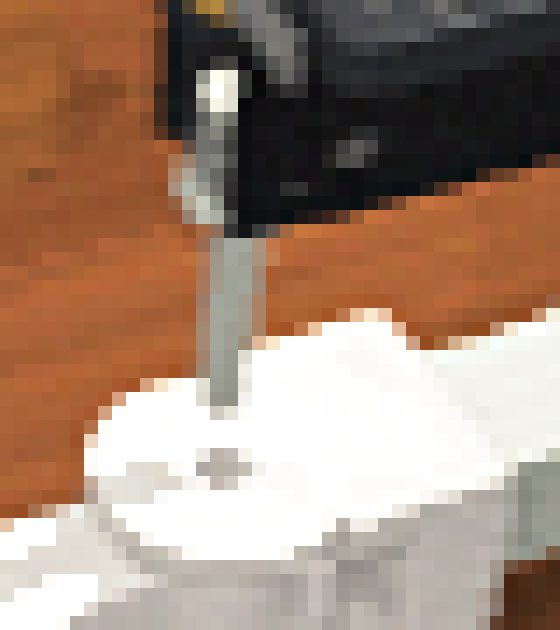

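Run:
```python
import numpy as np
from h import *
s=np.load("scene14.npz")
for X in ([.6154,.0906,.1054-.003],[.6154,.0906,.0794],[.6154,.0896,.0794],[.6164,.0906,.0794]):
    p=proj(s,X); print(X,(p-[350,200]+.5)*14)
print("hole",(proj(s,[.6157,.0898,.064])-[350,200]+.5)*14)
```

```text
[0.6154, 0.0906, 0.10239999999999999] [234.72931245 311.40148481]
[0.6154, 0.0906, 0.0794] [226.24232005 400.96463317]
[0.6154, 0.0896, 0.0794] [221.41482668 402.26415646]
[0.6164, 0.0906, 0.0794] [228.52802231 404.41371712]
hole [217.54797665 461.57511612]
```

Emit:
step_arm([
  {"dx":0.0003,"dy":0.0003,"dz":0.002,"rx":0,"ry":0,"rz":0},
  {"dx":0.0006,"dy":0.0006,"dz":0.004,"rx":0,"ry":0,"rz":0},
  {"dx":0.001,"dy":0.0009,"dz":0.007,"rx":0,"ry":0,"rz":0},
  {"dx":0.001,"dy":0.0009,"dz":0.01,"rx":0,"ry":0,"rz":0},
  {"dx":0.001,"dy":0.0009,"dz":0.0115,"rx":0,"ry":0,"rz":0},
])

```text
time: 17.4
position: [0.6163, 0.0917, 0.1457]
tool_rot: [0.707, 0.707, 0.0, -0.001]
ft_force: [0.9, 0.1, -0.1]
grip_width: 0.0172
```

```bash
python3 go.py .6163 .0916 .142 90;  python3 - <<'E'
from rig import viewer
import cv2,numpy as np
for n in ["wrist","scene"]:
    c=viewer.camera(n); np.savez(f"{n}15.npz",**c)
    if n=="wrist": cv2.imwrite("pics/w15y.png",cv2.resize(c["img"][185:230,290:345],None,fx=14,fy=14,interpolation=cv2.INTER_NEAREST))
    else: cv2.imwrite("pics/s15y.png",cv2.resize(c["img"][200:245,350:390],None,fx=13,fy=13,interpolation=cv2.INTER_NEAREST))
E
```

```text
t 17.4 pos [0.6163 0.0917 0.1457] yaw 90.02 F [ 0.9   0.1  -0.12] w 0.0172
shift [-0.0001 -0.      0.0037] rot [-0.03 -0.06  0.02]
```

View pics/w15y.png

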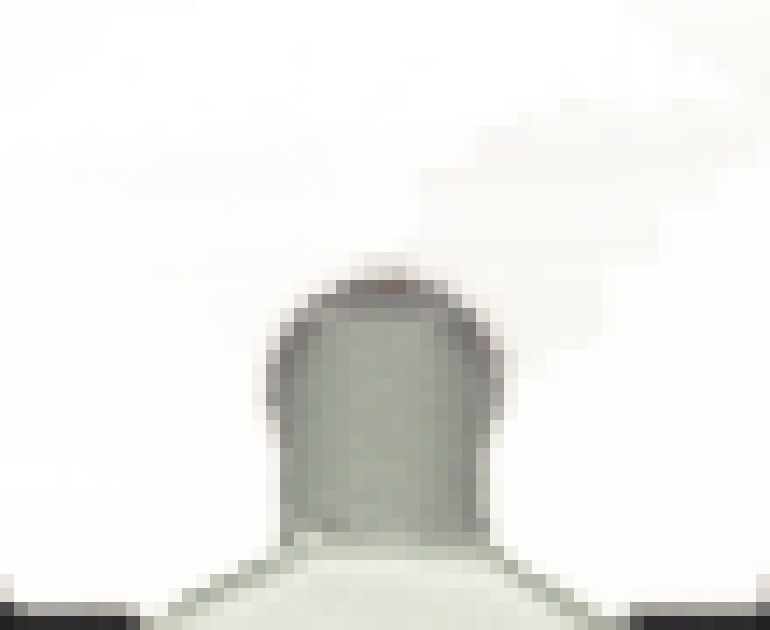

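View pics/s15y.png

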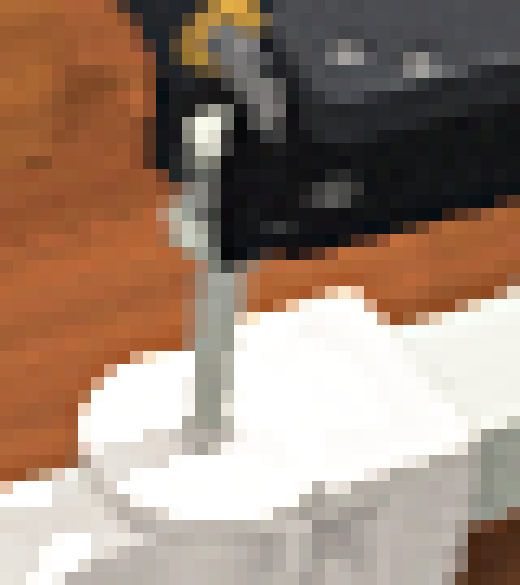

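Run:
```python
import numpy as np
from h import *
c=np.load("wrist15.npz"); z=.1457-.078
for y in (.089,.090,.091):
    print(proj(c,[.616,y+.0057,.064])[1],proj(c,[.616,y+.004,z])[1],proj(c,[.616,y+.005,z+.001])[1])
```

```text
206.4107596324839 210.35142599933724 209.35441611886398
205.00491820743883 208.9305917033838 207.92488827321628
203.59603949288655 207.50663310524882 206.49220340303603
```

The pin's tip is centred over the hole in the wrist view (both at zoom u≈385, a rim gap of 2.7 px against 3.0 expected). I'm going down gently.

Emit:
step_arm([
  {"dx":0,"dy":0,"dz":0.001,"rx":0,"ry":0,"rz":0},
  {"dx":0,"dy":0,"dz":0.002,"rx":0,"ry":0,"rz":0},
  {"dx":0,"dy":0,"dz":0.003,"rx":0,"ry":0,"rz":0},
  {"dx":0,"dy":0,"dz":0.004,"rx":0,"ry":0,"rz":0},
  {"dx":0,"dy":0,"dz":0.005,"rx":0,"ry":0,"rz":0},
])

```text
time: 18.12
position: [0.6163, 0.0917, 0.1407]
tool_rot: [0.707, 0.707, 0.0, -0.001]
ft_force: [0.3, -0.2, -1.3]
grip_width: 0.0173
```

```bash
python3 f.py
```

```text
18.12 [0.6163 0.0917 0.1407] F [ 0.26 -0.22 -1.32] M [ 0.02 -0.09  0.04]
```

Tip at about 62.7 mm with no contact force, so it is entering. Continuing.

Emit:
step_arm([
  {"dx":0,"dy":0,"dz":0.001,"rx":0,"ry":0,"rz":0},
  {"dx":0,"dy":0,"dz":0.002,"rx":0,"ry":0,"rz":0},
  {"dx":0,"dy":0,"dz":0.003,"rx":0,"ry":0,"rz":0},
  {"dx":0,"dy":0,"dz":0.004,"rx":0,"ry":0,"rz":0},
  {"dx":0,"dy":0,"dz":0.005,"rx":0,"ry":0,"rz":0},
])

```text
time: 18.75
position: [0.6163, 0.0917, 0.1356]
tool_rot: [0.707, 0.707, 0.0, -0.001]
ft_force: [0.2, -0.5, -2.0]
grip_width: 0.0172
```

```bash
python3 f.py
```

```text
18.75 [0.6163 0.0917 0.1356] F [ 0.23 -0.45 -1.99] M [-0.05 -0.06 -0.  ]
```

Emit:
step_arm([
  {"dx":0,"dy":0,"dz":0.0008,"rx":0,"ry":0,"rz":0},
  {"dx":0,"dy":0,"dz":0.0016,"rx":0,"ry":0,"rz":0},
  {"dx":0,"dy":0,"dz":0.0024,"rx":0,"ry":0,"rz":0},
  {"dx":0,"dy":0,"dz":0.0032,"rx":0,"ry":0,"rz":0},
  {"dx":0,"dy":0,"dz":0.004,"rx":0,"ry":0,"rz":0},
])

```text
time: 19.38
position: [0.6163, 0.0917, 0.1315]
tool_rot: [0.707, 0.707, 0.0, -0.001]
ft_force: [0.1, -0.5, -0.7]
grip_width: 0.0173
```

```bash
python3 f.py
```

```text
19.38 [0.6163 0.0917 0.1315] F [ 0.08 -0.45 -0.74] M [ 0.01 -0.14 -0.05]
```

Emit:
step_arm([
  {"dx":0,"dy":0,"dz":0.0008,"rx":0,"ry":0,"rz":0},
  {"dx":0,"dy":0,"dz":0.0016,"rx":0,"ry":0,"rz":0},
  {"dx":0,"dy":0,"dz":0.0024,"rx":0,"ry":0,"rz":0},
  {"dx":0,"dy":0,"dz":0.0032,"rx":0,"ry":0,"rz":0},
  {"dx":0,"dy":0,"dz":0.004,"rx":0,"ry":0,"rz":0},
])

```text
time: 20.0
position: [0.6163, 0.0917, 0.1275]
tool_rot: [0.707, 0.707, 0.0, -0.001]
ft_force: [-0.2, -0.0, -0.3]
grip_width: 0.0171
```

```bash
python3 f.py
```

```text
20.0 [0.6163 0.0917 0.1275] F [-0.15 -0.02 -0.26] M [-0.02 -0.11 -0.04]
```

Emit:
step_arm([
  {"dx":0,"dy":0,"dz":0.0015,"rx":0,"ry":0,"rz":0},
  {"dx":0,"dy":0,"dz":0.003,"rx":0,"ry":0,"rz":0},
  {"dx":0,"dy":0,"dz":0.0045,"rx":0,"ry":0,"rz":0},
  {"dx":0,"dy":0,"dz":0.006,"rx":0,"ry":0,"rz":0},
  {"dx":0,"dy":0,"dz":0.0075,"rx":0,"ry":0,"rz":0},
])

```text
time: 20.62
position: [0.6163, 0.0917, 0.1199]
tool_rot: [0.707, 0.707, 0.0, -0.001]
ft_force: [0.3, 0.1, -0.5]
grip_width: 0.0172
```

```bash
python3 f.py
```

```text
20.62 [0.6163 0.0917 0.1199] F [ 0.29  0.15 -0.47] M [-0.04 -0.03  0.01]
```

Emit:
step_arm([
  {"dx":0,"dy":0,"dz":0.0015,"rx":0,"ry":0,"rz":0},
  {"dx":0,"dy":0,"dz":0.003,"rx":0,"ry":0,"rz":0},
  {"dx":0,"dy":0,"dz":0.0045,"rx":0,"ry":0,"rz":0},
  {"dx":0,"dy":0,"dz":0.006,"rx":0,"ry":0,"rz":0},
  {"dx":0,"dy":0,"dz":0.0075,"rx":0,"ry":0,"rz":0},
])

```text
time: 21.25
position: [0.6162, 0.0917, 0.1123]
tool_rot: [0.707, 0.707, 0.0, -0.001]
ft_force: [-0.2, -0.0, -0.5]
grip_width: 0.0177
```

```bash
python3 f.py
python3 - <<'E'
from rig import viewer
import cv2,numpy as np
c=viewer.camera("wrist"); np.savez("w16.npz",**c)
cv2.imwrite("pics/w16.png",cv2.resize(c["img"][150:270,250:385],None,fx=5,fy=5,interpolation=cv2.INTER_CUBIC))
E
```

```text
21.25 [0.6162 0.0917 0.1123] F [-0.23 -0.04 -0.49] M [-0.08 -0.11  0.03]
```

View pics/w16.png

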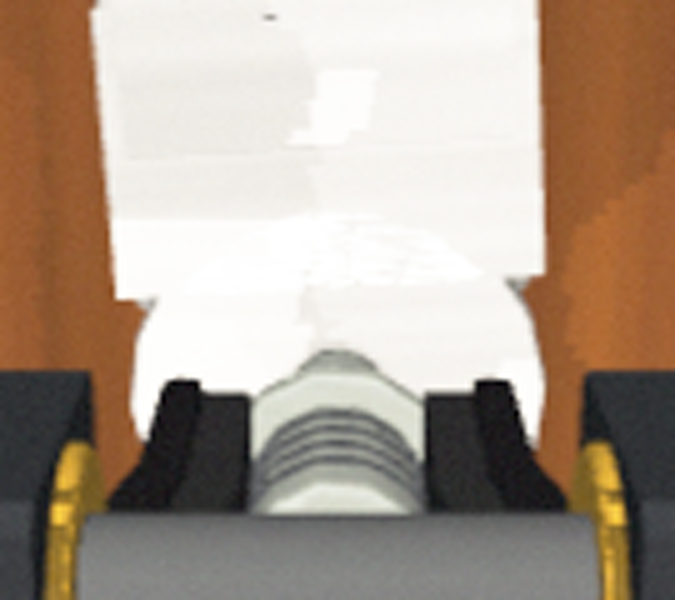

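The pin is going in; the shank is disappearing into the fork's hole, with the collar above it at about (317,225). The tip is at 34 mm, so the lower ear's mouth comes next.

Emit:
step_arm([
  {"dx":0,"dy":0,"dz":0.001,"rx":0,"ry":0,"rz":0},
  {"dx":0,"dy":0,"dz":0.002,"rx":0,"ry":0,"rz":0},
  {"dx":0,"dy":0,"dz":0.003,"rx":0,"ry":0,"rz":0},
  {"dx":0,"dy":0,"dz":0.004,"rx":0,"ry":0,"rz":0},
  {"dx":0,"dy":0,"dz":0.005,"rx":0,"ry":0,"rz":0},
])

```text
time: 21.92
position: [0.6162, 0.0917, 0.107]
tool_rot: [0.707, 0.707, -0.0, -0.001]
ft_force: [0.0, 0.2, -0.5]
grip_width: 0.0174
```

```bash
python3 f.py
```

```text
21.93 [0.6162 0.0917 0.107 ] F [ 0.01  0.18 -0.51] M [-0.06 -0.1   0.  ]
```

Emit:
step_arm([
  {"dx":0,"dy":0,"dz":0.001,"rx":0,"ry":0,"rz":0},
  {"dx":0,"dy":0,"dz":0.002,"rx":0,"ry":0,"rz":0},
  {"dx":0,"dy":0,"dz":0.003,"rx":0,"ry":0,"rz":0},
  {"dx":0,"dy":0,"dz":0.004,"rx":0,"ry":0,"rz":0},
  {"dx":0,"dy":0,"dz":0.005,"rx":0,"ry":0,"rz":0},
])

```text
time: 22.55
position: [0.6162, 0.0917, 0.102]
tool_rot: [0.707, 0.707, -0.0, -0.001]
ft_force: [-0.4, -1.1, -0.8]
grip_width: 0.0174
```

```bash
python3 f.py
```

```text
22.55 [0.6162 0.0917 0.102 ] F [-0.42 -1.08 -0.76] M [-0.07 -0.13 -0.02]
```

Tip about 24 mm up, in the lower ear, with no resistance.

Emit:
step_arm([
  {"dx":0,"dy":0,"dz":0.0015,"rx":0,"ry":0,"rz":0},
  {"dx":0,"dy":0,"dz":0.003,"rx":0,"ry":0,"rz":0},
  {"dx":0,"dy":0,"dz":0.0045,"rx":0,"ry":0,"rz":0},
  {"dx":0,"dy":0,"dz":0.006,"rx":0,"ry":0,"rz":0},
  {"dx":0,"dy":0,"dz":0.0075,"rx":0,"ry":0,"rz":0},
])

```text
time: 23.18
position: [0.6161, 0.0917, 0.0943]
tool_rot: [0.707, 0.707, -0.0, -0.001]
ft_force: [-0.2, 0.1, -0.9]
grip_width: 0.0174
```

```bash
python3 f.py
```

```text
23.18 [0.6161 0.0917 0.0943] F [-0.19  0.1  -0.87] M [-0.06 -0.05  0.03]
```

Emit:
step_arm([
  {"dx":0,"dy":0,"dz":0.0008,"rx":0,"ry":0,"rz":0},
  {"dx":0,"dy":0,"dz":0.0016,"rx":0,"ry":0,"rz":0},
  {"dx":0,"dy":0,"dz":0.0024,"rx":0,"ry":0,"rz":0},
  {"dx":0,"dy":0,"dz":0.003,"rx":0,"ry":0,"rz":0},
  {"dx":0,"dy":0,"dz":0.0036,"rx":0,"ry":0,"rz":0},
])

```text
time: 23.8
position: [0.6161, 0.0917, 0.0907]
tool_rot: [0.707, 0.707, -0.0, -0.001]
ft_force: [0.4, -0.5, -0.5]
grip_width: 0.0175
```

```bash
python3 f.py
```

```text
23.8 [0.6161 0.0917 0.0907] F [ 0.41 -0.53 -0.5 ] M [-0.08 -0.09 -0.05]
```

Emit:
step_arm([
  {"dx":0,"dy":0,"dz":0.0003,"rx":0,"ry":0,"rz":0},
  {"dx":0,"dy":0,"dz":0.0003,"rx":0,"ry":0,"rz":0},
  {"dx":0,"dy":0,"dz":0,"rx":0,"ry":0,"rz":0},
  {"dx":0,"dy":0,"dz":0,"rx":0,"ry":0,"rz":0},
  {"dx":0,"dy":0,"dz":0,"rx":0,"ry":0,"rz":0},
], gripper=0.45)

```text
time: 24.42
position: [0.6162, 0.0917, 0.0908]
tool_rot: [0.707, 0.707, 0.0, -0.001]
ft_force: [-0.2, 0.6, -0.0]
grip_width: 0.0392
```

Emit:
step_arm([
  {"dx":0,"dy":0,"dz":-0.01,"rx":0,"ry":0,"rz":0},
  {"dx":0,"dy":0,"dz":-0.03,"rx":0,"ry":0,"rz":0},
  {"dx":0,"dy":0,"dz":-0.05,"rx":0,"ry":0,"rz":0},
  {"dx":-0.02,"dy":0,"dz":-0.08,"rx":0,"ry":0,"rz":0},
  {"dx":-0.04,"dy":0,"dz":-0.1,"rx":0,"ry":0,"rz":0},
])

```text
time: 25.05
position: [0.6169, 0.0514, 0.193]
tool_rot: [0.707, 0.708, 0.001, 0.0]
ft_force: [0.3, -0.8, -1.3]
grip_width: 0.0389
```

```bash
python3 f.py
python3 - <<'E'
from rig import viewer
import cv2,numpy as np
for n in ["wrist","scene"]:
    c=viewer.camera(n); np.savez(f"{n}17.npz",**c); cv2.imwrite(f"pics/{n}17.png",c["img"])
cv2.imwrite("pics/s17z.png",cv2.resize(c["img"][190:290,310:450],None,fx=5.5,fy=5.5,interpolation=cv2.INTER_CUBIC))
E
```

```text
25.05 [0.6169 0.0514 0.193 ] F [ 0.32 -0.81 -1.32] M [-0.   -0.13  0.03]
```

View pics/wrist17.png

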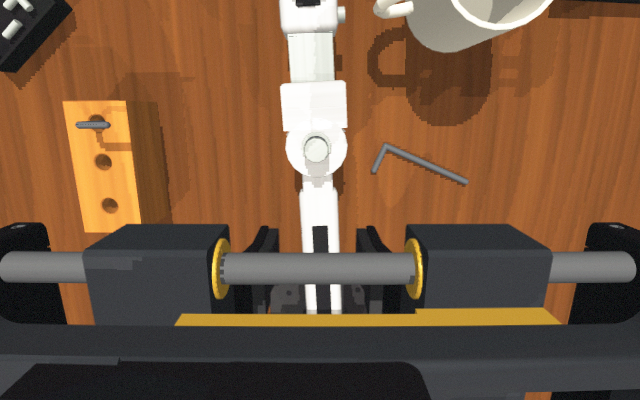

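View pics/s17z.png

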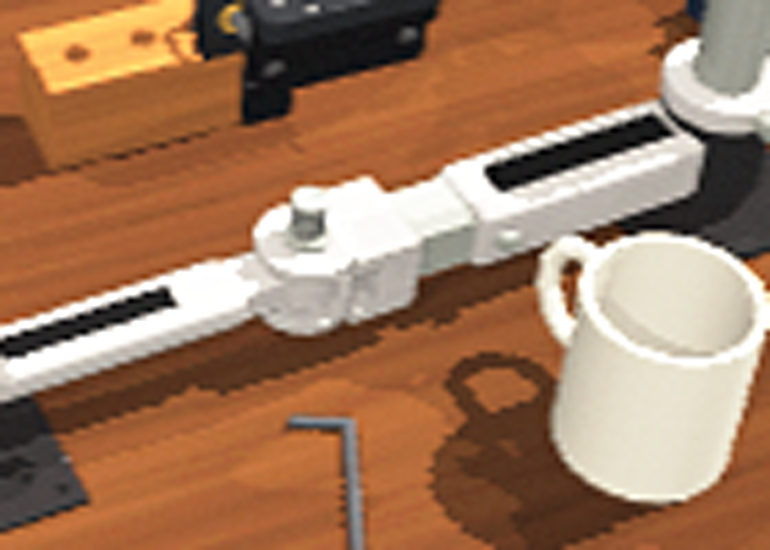

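The pin now stands in the fork (knob at wrist px (316,149)) with its collar apparently seated, and the block's hole is empty. I'll check the height by depth.

Run:
```python
import numpy as np,cv2
from h import *
c=np.load("wrist17.npz");D=c["depth"]
def z(u,v):
    o,d=ray(c,u,v); return o+d*D[v,u]
for u,v in [(314,149),(316,147),(318,151),(316,151)]: print("knob",np.round(z(u,v),4))
for u,v in [(296,150),(336,150),(316,168),(300,105),(330,105)]: print("fork/collar",u,v,np.round(z(u,v),4))
cv2.imwrite("pics/w17z.png",cv2.resize(c["img"][70:200,250:380],None,fx=4.5,fy=4.5,interpolation=cv2.INTER_CUBIC))
s=np.load("scene17.npz"); s0=np.load("scene0.npz")
print("mean diff mug/keyboard region",cv2.absdiff(s["img"],s0["img"])[240:290,410:450].mean(),cv2.absdiff(s["img"],s0["img"])[255:300,355:385].mean())
```

```text
knob [0.6141 0.091  0.089 ]
knob [0.6155 0.0924 0.0887]
knob [0.6169 0.0897 0.0901]
knob [0.6155 0.0894 0.0879]
fork/collar 296 150 [0.5995 0.0872 0.0626]
fork/collar 336 150 [0.6314 0.0873 0.0636]
fork/collar 316 168 [0.6155 0.0727 0.0632]
fork/collar 300 105 [0.6031 0.122  0.064 ]
fork/collar 330 105 [0.6263 0.122  0.0635]
mean diff mug/keyboard region 8.418833333333334 8.644938271604937
```

View pics/w17z.png

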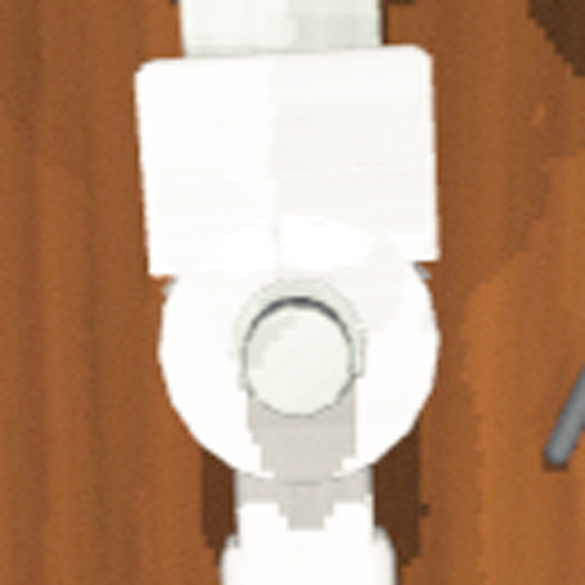

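Run:
```python
from rig import robot
print(robot.hand_in())
```

```text
the job is handed in; nothing more can be done
None
```

The elbow is joined and the job is handed in at about 25 s of the 72 s. The hand-in reports no verdict.

**Forearm:** I gripped the beam and slid it on its plate until the eye touched the V-pocket. The wrist force at that contact was about 5 N. The view through the hole showed the eye about 1 mm too deep, so I eased it back about 1 mm until the holes looked coaxial, then released it. The eye therefore rests just off the pocket's end.

**Pin:** I took it out of the block, lined it up with the hole using the wrist camera, and lowered it in small steps. The force readings stayed at noise level (2 N or less). I released it about 0.5 mm above the fork and drew back.

**Last checks:**
- **Collar height:** by depth, the knob's top is about 25.5 mm above the fork's face, against 26 mm expected. That means the collar is flush to within about 1 mm.
- **Pin:** it looks upright and centred.
- **Bystanders:** the mug and the loose hex key look unmoved. I never came near the others but did not measure them at the end.
- **Disagreement:** the scene camera placed things about 3 mm further in x than the wrist and top cameras, within its stated error plus my pixel picking. I went by the wrist camera.

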